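# Load a bar into a tilted drill jig and close the jig

## Robot

A 6-joint arm with a two-finger parallel gripper is mounted at the origin on a cart in front of the work surface, level with it; the furniture and walls round the work are solid. World frame = base frame: x ahead of the robot, y to its left, z up, the work surface at z = 0. Lengths are in m, angles in rad, forces in N, time in s.
With the tool pointing down it reaches from about 0.4 to 0.825 m from the base axis. Payload 7 kg.
Tool frame: the origin (TCP) lies between the finger pads; the fingertips stand ahead of it and the grasp point (between the pads) is the TCP (manip.tips_ahead is the z of the fingertips in the tool frame, in m); z points along the fingers, y is the line along which they close (so a half turn about z gives the same grasp; the last joint's range is limited). The gripper opens to 88 mm and grips with 3 to 60 N. Pads are 19 mm wide; open, the fingers measure 130 mm over their backs; the gripper's body (78 mm by 193 mm) begins 47 mm behind the grasp point.
Start: joints at [-0.836, 0.359, 0.012, 0, -1.224, -0.288], TCP at [0.292, -0.609, 0.246] pointing down, gripper open.
Joint ranges: [-3.07, 3.07], [-1.43, 2.12], [-1.02, 1.25], [-3.03, 1.67], [-3.05, -0], [-3.03, 3.03]. Speed limits (rad/s): [2.39, 2.39, 3.01, 3.14, 3.14, 3.14].

## Interface

Orientations are given as a rotation vector (axis times angle).
In Python, from station import manip gives the robot as it stands.
- The arm moves only by the shell command python3 -m inch 'ROWS'. ROWS is JSON, a list of rows, each an object of numbers: "ax", "ay", "az": the turn, a rotation vector about the world's x, y, z in degrees; "tx", "ty", "tz": the shift along the world's x, y, z in cm; "gripper": the opening, from -1 (shut) to 1 (fully open). In form: [{"ax": .., "ay": .., "az": .., "tx": .., "ty": .., "tz": .., "gripper": ..}, ...]. A call has 1 to 20 rows; each row shifts and turns the commanded pose from where the row before left it; what a row does not reach is not made up. A row lasts 1/10 s, in which the tool goes at most 50 mm and 8.59 degrees, less where a joint would pass 70% of its speed; a pose out of reach is approached as far as the arm can. A call with a gripper value outside its range is refused whole. The fingers move at their own pace and stop on an object; the grip force is fixed at half the most. Time passes only in rows, so rows that do not move let the fingers close. It gives the time, the measured TCP pose, the force, the opening and the grip force at its end, in the units of the state.
- manip.state(): the state, without advancing time (a new reading comes with each control period).
- manip.get_image(name): name is "scene" or "top" or "wrist"; returns a dict with "img" (420x560x3 uint8, red, green, blue), "camera_matrix" (3x3 intrinsics, pixels), "pose" (4x4, takes a point from camera to world coordinates). Camera axes: x right, y down, z forward; pixel columns grow to the right and rows downward; lengths in m; the calibration is good to about 2 mm. A picture is of the moment at which its call begins. There is no depth.
- manip.sign_off(): hands the job in; it is judged then, once.
The state is a dict: "t": time; "joints": joint angles; "dq": joint speeds; "joint_efforts": joint torques, N m; "eef_pos": TCP position; "eef_rot": TCP orientation; "wrist_force": force on the tool from outside, world axes, zero at the start; "ft_torque": the same for the moment, N m; "width": opening from 0.0 (shut) to 1.0 (fully open); "finger_force": force on a finger pad.
Only numpy, scipy, OpenCV 4.12 (cv2) and the standard library are available. Lean on these libraries where they do the work, as an engineer would, in place of code of your own. Each camera call takes 0.05 s, during which the arm holds its last target. There are 200 camera calls.

## Task

Load the tilted drill jig: lay the square aluminium bar flat on the jig's sloping bed, parallel to the long stop rail and a couple of centimetres short of both the rail and the end stop, and let go so that its own weight slides it home into the corner; do not push it in. Then take the drill plate by its handle and lower it, kept parallel to the bed, over the two guide pins until it lies flat on the rail with its row of drill bushings over the bar, let go, and swing the keeper fully round over the end of the plate. Leave the spray can, the tape roll and the tape measure where they are.

Things in the scene. Friction and masses are not known exactly. Their poses are not given: they have to be found in the camera images.
- nest: The jig's nest: a steel bed with a slippery grey liner, fixed, sloping 28 degrees, its corner lowest. Origin: inner corner of the two stops, on the bed's surface. x runs along the long rail's face, y along the end stop's face, both uphill; z points square out of the bed. A part let go slides to -x and -y (friction about 0.12). Sliding surface x 0 to 172, y 0 to 90 mm, open at the high sides.
- stop_rail (a point): Top inner edge of the long stop rail, at nest (60, 0, 26.5) mm. Nest frame: the rail fills y -42 to 0, x -45 to 165 mm, its flat top at z 26.5 mm. With the bar home its middle is at nest (70, 12.5, 12.5) mm.
- end_stop (a point): Top inner edge of the end stop, at nest (0, 40, 20) mm. The end stop fills nest x -14 to 0, y 0 to 80 mm, its top at z 20 mm.
- pin_low (a point): Tip of the lower guide pin, at nest (35, -22, 52.5) mm. The pin stands on the rail parallel to the nest's z: 12 mm thick for 16 mm, then a 10 mm nose tapering to 5 mm.
- pin_high (a point): Tip of the other, equal guide pin, at nest (125, -22, 52.5) mm. With the drill plate home its origin is at nest (80, -6, 26.5) mm, its x, y, z axes along the nest's.
- alu_bar: Square aluminium bar 140 x 25 x 25 mm, about 0.24 kg, lying loose on the bench. Origin: centre of its underside; x along its length, z up as it lies. Its two ends are alike.
- bar_center (a point): The middle of the aluminium bar (12.5 mm above its underside).
- drill_plate: Aluminium drill plate 150 x 72 x 12 mm, about 0.4 kg, loose on the bench, handle up. Origin: centre of its underside; x along its length, y across, z up. Two 14.5 mm through holes for the guide pins at (x -45, y -16) and (x 45, y -16) mm; three drill bushings (3 mm high collars on top) in a row at y = +18.5 mm.
- plate_handle (a point): Middle of the drill plate's handle, 34 mm above its underside: a dark steel bar along the plate's x over its middle, 84 mm long, 16 mm wide, from 24 to 44 mm above the underside, on two posts at x -34 and 34 mm.
- plate_bush (a point): The middle drill bushing, on the plate's upper face, at plate (0, 18.5, 12) mm.
- keeper (a joint): Keeper angle, rad: a flat steel arm 60 x 18 x 7 mm turning about the nest's z on the rail's low end, underside 40.5 mm above the bed, 2 mm over the plate when that is home. 0: open, pointing along the nest's -y; 1.57: closed, along +x over the plate's end (stop at 1.62; past 1.3 counts as closed). Stays where left; about 2 N at the stub moves it.
- keeper_stub (a point): Point 65.5 mm above the bed on the keeper's upright stub, by which it is pushed: 11 mm thick, 48 mm from the pivot, parallel to the nest's z, its top 80.5 mm above the bed.
- keeper_pivot (a point): Point on the keeper's pivot axis, at nest (-30, -22, 65.5) mm.
- spray_can: Bystander: spray can 66 mm thick, 185 mm tall, standing on the bench. Origin: centre of its underside.
- masking_tape: Bystander: roll of tape, 107 mm wide, 24 mm high, lying flat. Origin: centre of its underside.
- tape_measure: Bystander: tape measure 35 x 75 x 64 mm standing on the bench in front of the jig. Origin: centre of its underside.
There are look-alikes about, which are no part of the job. Of the things that look like the drill_plate, the larger one is meant. Several things look just like the alu_bar: the one meant starts nearest to the robot's base.

How it is judged:
On the way, in this order (a step that is already met when the one before it is completed fails the run):
1. the bar lies on the sloping bed, flat and parallel to the rail, at least 8 mm short of both stops (x of bar_center in the frame of nest between 0.078 and 0.14 m and y of bar_center in the frame of nest between 0.0205 and 0.09 m and z of bar_center in the frame of nest between 0.008 and 0.019 m and contact force between alu_bar and nest above 0.2 N and angle between the x axis of alu_bar and the x axis of nest, either way round below 0.2 rad), for 0.04 s.
2. the bar, let go, has slid home against the rail and the end stop (x of bar_center in the frame of nest between 0.066 and 0.0735 m and y of bar_center in the frame of nest between 0.009 and 0.0155 m and z of bar_center in the frame of nest between 0.009 and 0.016 m and angle between the x axis of alu_bar and the x axis of nest, either way round below 0.05 rad and contact force between the fingers and alu_bar below 0.1 N and linear speed of alu_bar below 0.02 m/s), for 0.2 s.
3. the drill plate, still in the gripper and parallel to the bed, has its holes on the noses of both guide pins, not yet down (x of drill_plate in the frame of nest between 0.074 and 0.086 m and y of drill_plate in the frame of nest between -0.012 and 0 m and z of drill_plate in the frame of nest between 0.03 and 0.051 m and angle between the z axis of drill_plate and the z axis of nest, either way round below 0.15 rad and contact force between the fingers and drill_plate above 1 N), for 0.05 s.
4. the drill plate lies flat on the rail over both pins, bushings over the bar, let go, with the keeper still open (x of drill_plate in the frame of nest between 0.076 and 0.084 m and y of drill_plate in the frame of nest between -0.01 and -0.002 m and z of drill_plate in the frame of nest between 0.023 and 0.029 m and angle between the z axis of drill_plate and the z axis of nest, either way round below 0.04 rad and contact force between the fingers and drill_plate below 0.1 N and value of joint keeper below 0.8 rad), for 0.2 s.
5. the keeper is swung over the end of the plate (value of joint keeper above 1.3 rad), for 0.1 s.
At the end, for the whole second after the job is handed in: Bar at rest in the corner (within 3.5 mm of home, 3 degrees of the rail); drill plate flat on the rail over both pins (4 mm, 2.3 degrees), bushings over the bar; keeper past 1.3 rad over the plate's end; all let go (all of step 2 and x of drill_plate in the frame of nest between 0.076 and 0.084 m and y of drill_plate in the frame of nest between -0.01 and -0.002 m and z of drill_plate in the frame of nest between 0.023 and 0.029 m and angle between the z axis of drill_plate and the z axis of nest, either way round below 0.04 rad and value of joint keeper above 1.3 rad and contact force between the fingers and drill_plate below 0.1 N and linear speed of drill_plate below 0.02 m/s); the robot touches nothing.
It fails at once if the gripper pushes or carries the bar into the corner instead of letting it slide (contact force between the fingers and alu_bar above 3 N and x of bar_center in the frame of nest between 0.06 and 0.0715 m and y of bar_center in the frame of nest between 0.005 and 0.014 m and z of bar_center in the frame of nest between 0 and 0.02 m).
It fails at once if a bystander is moved more than 30 mm or knocked over (distance of any of spray_can, masking_tape, tape_measure from where it was at the start of the episode above 0.03 m or angle between spray_can's own z axis and vertical above 0.5 rad).
It also fails if it takes over 72 s, if anything falls off the work surface, if the arm or the gripper's body presses on something with over 40 N, if the wrist force passes 120 N, or if a joint passes its speed limit or range.

## Working session

There is one attempt and no reset: what is moved stays moved. The work goes in short steps, Python scripts to look and compute and a shell command to move; the robot and the scene stay as the last step left them, time stands still between calls to the robot, and variables do not carry over. Pictures are saved under pics/ and viewed, at most 10 in all, crops included, and the job is handed in when it is done.

```bash
mkdir -p pics; ls
python3 - <<'E'
from station import manip
import cv2,numpy as np,pickle
print(manip.state(), manip.tips_ahead)
for n in ("scene","top"):
    d=manip.get_image(n); pickle.dump(d,open(f"pics/{n}0.pkl","wb"))
    cv2.imwrite(f"pics/{n}0.png",cv2.resize(d["img"][:,:,::-1],(800,600),interpolation=cv2.INTER_CUBIC))
    print(n,np.round(d["pose"],3).tolist(),d["camera_matrix"].tolist())
E
```

```text
pics
{'t': 0.0, 'joints': array([-8.35858917e-01,  3.59396579e-01,  1.10434667e-02, -3.36917431e-04,
       -1.22411667e+00, -2.88089770e-01]), 'dq': array([-0.00165733, -0.00014501,  0.00121259,  0.00013096,  0.00149675,
       -0.00070557]), 'joint_efforts': array([ 1.41639730e-04, -5.82717025e+01,  2.93066812e+01,  6.99720785e+00,
        7.11371904e-03, -2.50475796e-04]), 'eef_pos': array([ 0.29144525, -0.60831727,  0.24461209]), 'eef_rot': array([ 6.95785288e-01, -3.06301646e+00, -2.53533999e-03]), 'wrist_force': array([-0.22187973, -0.82507312,  0.48541412]), 'ft_torque': array([ 0.04510184, -0.03432291, -0.03288164]), 'finger_force': 0.0, 'width': 0.9972660646468547} 0.019
scene [[-0.577, -0.451, 0.681, -0.776], [-0.816, 0.295, -0.496, 0.937], [0.023, -0.842, -0.539, 1.218], [0.0, 0.0, 0.0, 1.0]] [[541.4780070944265, 0.0, 270.36914458680803], [0.0, 541.4780070944265, 203.35024831285736], [0.0, 0.0, 1.0]]
top [[-0.026, -0.997, 0.073, 0.521], [-1.0, 0.025, -0.012, -0.055], [0.01, -0.073, -0.997, 1.292], [0.0, 0.0, 0.0, 1.0]] [[407.3313994496333, 0.0, 277.42745342997137], [0.0, 407.3313994496333, 210.17264985755733], [0.0, 0.0, 1.0]]
```

View pics/scene0.png

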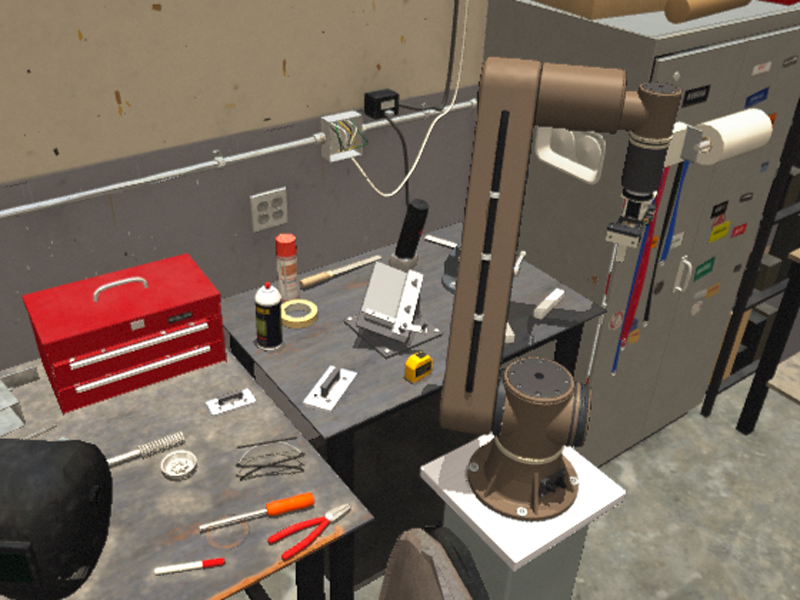

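View pics/top0.png

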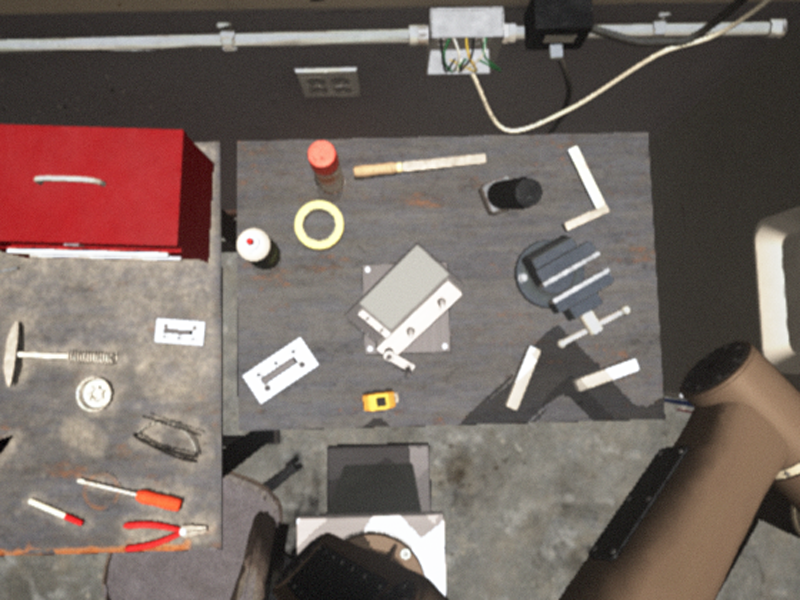

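The scene view shows the jig at (395,300), the large plate at (330,388), a smaller look-alike plate at (232,402), the tape measure at (418,367), the can at (268,318) and the tape roll at (298,313).

In the top view:
- **Bar candidates:** (523,378), (607,374), and the square-like pieces at (587,185).
- **Plate candidates:** large at (281,370), small at (180,332). The large one is meant.
- **Jig:** (410,300), with its keeper at (397,358).

Next I'll measure these and take close crops.

```bash
cat > h.py <<'E'
import numpy as np,cv2,pickle
from scipy.spatial.transform import Rotation as R
def ray(d,u,v):
    K=d["camera_matrix"];P=d["pose"]
    r=P[:3,:3]@np.linalg.solve(K,[u,v,1.]);return P[:3,3],r/np.linalg.norm(r)
def onz(d,u,v,z):
    o,r=ray(d,u,v);return o+r*(z-o[2])/r[2]
def proj(d,p):
    P=d["pose"];c=P[:3,:3].T@(np.asarray(p)-P[:3,3]);q=d["camera_matrix"]@c;return q[:2]/q[2]
def tri(obs):
    A=np.zeros((3,3));b=np.zeros(3)
    for d,u,v in obs:
        o,r=ray(d,u,v);M=np.eye(3)-np.outer(r,r);A+=M;b+=M@o
    return np.linalg.solve(A,b)
def load(n): return pickle.load(open(f"pics/{n}.pkl","rb"))
def shot(n,tag):
    from station import manip
    d=manip.get_image(n);pickle.dump(d,open(f"pics/{n}{tag}.pkl","wb"));return d
E
python3 - <<'E'
from h import *
t=load("top0");s=load("scene0")
g=cv2.cvtColor(t["img"],cv2.COLOR_RGB2HSV)
m=((g[...,2]>150)&(g[...,1]<60)).astype(np.uint8)
cs,_=cv2.findContours(m,cv2.RETR_EXTERNAL,cv2.CHAIN_APPROX_NONE)
for c in cs:
    (cx,cy),wh,a=cv2.minAreaRect(c)
    if cv2.contourArea(c)>80 and cy>90 and cx<460:
        for z in(0.025,):
            b=cv2.boxPoints(((cx,cy),wh,a)); w=np.array([onz(t,*p,z)[:2] for p in b])
            print(np.round((cx*800/560,cy*800/560)),"ctr",np.round(w.mean(0),3),"r",round(np.linalg.norm(w.mean(0)),3),"sides",np.round([np.linalg.norm(w[0]-w[1]),np.linalg.norm(w[1]-w[2])],3),np.round(np.degrees(np.arctan2(*(w[0]-w[1])[::-1])),1))
def crop(d,x0,y0,w,h,k): return cv2.resize(d["img"][y0:y0+h,x0:x0+w,::-1],(w*k,h*k),interpolation=cv2.INTER_CUBIC)
a=crop(t,240,165,100,100,4);b=crop(s,235,175,100,100,4)
c=crop(t,340,235,120,60,3)
out=np.zeros((600,800,3),np.uint8);out[:400,:400]=a;out[:400,400:]=b;out[400:580,:360]=c
cc=crop(t,165,230,65,65,3);out[400:595,400:595]=cc
cv2.imwrite("pics/c1.png",out)
E
```

```text
[374. 554.] ctr [ 0.076 -0.009] r 0.077 sides [0.331 0.165] 88.4
[516. 514.] ctr [ 0.151 -0.313] r 0.347 sides [0.087 0.041] 140.0
[ 46. 506.] ctr [0.195 0.681] r 0.708 sides [0.038 0.105] 153.7
[147. 510.] ctr [0.181 0.469] r 0.502 sides [0.142 0.303] -179.2
[419. 461.] ctr [ 0.266 -0.109] r 0.288 sides [0.037 0.06 ] 88.4
[ 11. 449.] ctr [0.317 0.759] r 0.823 sides [0.078 0.022] 148.3
[152. 428.] ctr [0.352 0.46 ] r 0.579 sides [0.037 0.063] 153.3
[607. 374.] ctr [ 0.44  -0.525] r 0.685 sides [0.144 0.031] 108.4
[523. 377.] ctr [ 0.44 -0.34] r 0.555 sides [0.143 0.029] 155.8
[280. 370.] ctr [0.469 0.185] r 0.504 sides [0.156 0.078] 122.8
[592. 322.] ctr [ 0.556 -0.498] r 0.746 sides [0.176 0.052] 109.7
[581. 285.] ctr [ 0.637 -0.476] r 0.795 sides [0.144 0.014] 118.7
[376. 278.] ctr [ 0.663 -0.028] r 0.664 sides [0.059 0.06 ] 88.6
[571. 268.] ctr [ 0.674 -0.456] r 0.814 sides [0.144 0.012] 118.1
[412. 317.] ctr [ 0.577 -0.103] r 0.586 sides [0.25  0.212] 133.8
[252. 244.] ctr [0.746 0.243] r 0.784 sides [0.072 0.073] 88.6
[319. 224.] ctr [0.787 0.096] r 0.793 sides [0.101 0.099] 88.7
[110. 339.] ctr [0.55  0.551] r 0.779 sides [0.477 0.587] 89.8
[ 67. 178.] ctr [0.901 0.648] r 1.109 sides [0.014 0.144] 178.6
[440. 162.] ctr [ 0.919 -0.176] r 0.936 sides [0.204 0.025] 94.5
[572. 187.] ctr [ 0.855 -0.467] r 0.974 sides [0.107 0.169] 114.8
```

View pics/c1.png

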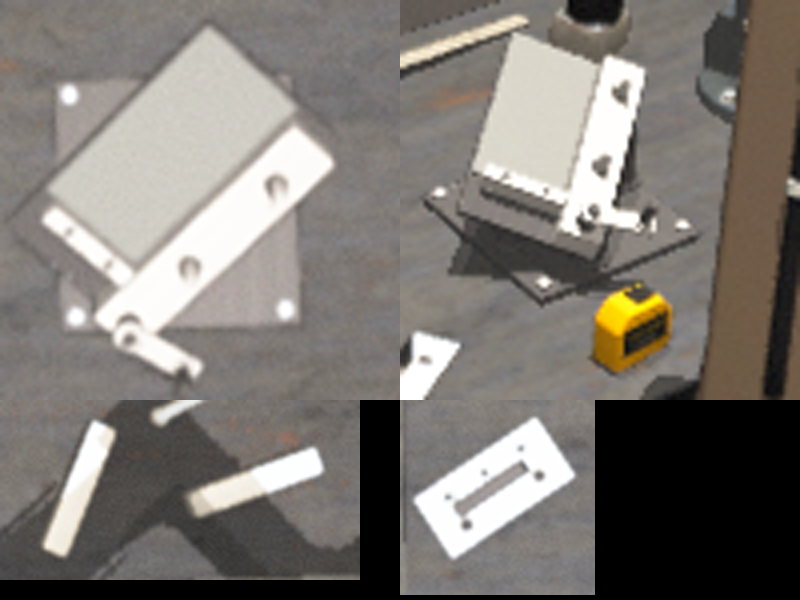

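The crops show the jig, with its liner corner at crop (133,265), pins at (187,260) and (276,183), and the keeper pivot at (125,330). Both bars are visible, and the left one at (0.44,-0.34), r 0.555, is nearest the base, so it's the one meant. The plate's bushings lie on its upper-left side. I'll fly the wrist camera over the jig.

```bash
python3 -m inch '[{"tx":1.5,"ty":3.6,"tz":0.9},{"tx":1.5,"ty":3.6,"tz":0.9},{"tx":1.5,"ty":3.6,"tz":0.9},{"tx":1.5,"ty":3.6,"tz":0.9},{"tx":1.5,"ty":3.6,"tz":0.9},{"tx":1.5,"ty":3.6,"tz":0.9},{"tx":1.5,"ty":3.6,"tz":0.9},{"tx":1.5,"ty":3.6,"tz":0.9},{"tx":1.5,"ty":3.6,"tz":0.9},{"tx":1.5,"ty":3.6,"tz":0.9},{"tx":1.5,"ty":3.6,"tz":0.9},{"tx":1.5,"ty":3.6,"tz":0.9},{"tx":1.5,"ty":3.6,"tz":0.9},{"tx":1.5,"ty":3.6,"tz":0.9},{},{}]' | tail -3
python3 - <<'E'
from h import *
d=shot("wrist","1");print(np.round(d["pose"],3).tolist())
cv2.imwrite("pics/w1.png",cv2.resize(d["img"][:,:,::-1],(800,600),interpolation=cv2.INTER_CUBIC))
E
```

```text
[[-0.432, 0.867, 0.246, 0.225], [0.902, 0.416, 0.12, -0.642], [0.002, 0.273, -0.962, 0.384], [0.0, 0.0, 0.0, 1.0]]invalid input at $[0]: expected keys ax, ay, az, tx, ty, tz, gripper
```

View pics/w1.png

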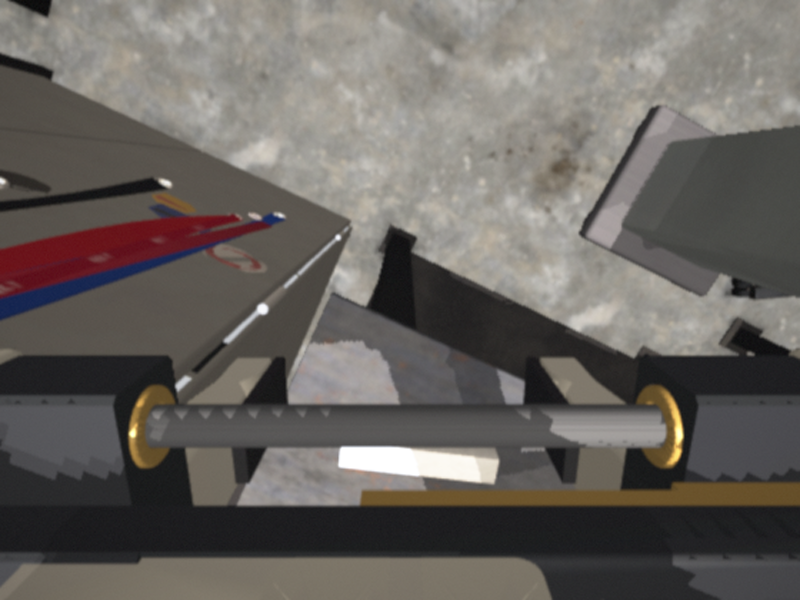

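The wrist camera sees mainly the robot side of the gripper, with the fingers filling the lower half. Rows also need every key. I'll hover beyond the jig so that it falls in the upper half of the view.

```bash
python3 -m inch '[{"ax":0,"ay":0,"az":0,"tx":2.7,"ty":3.1,"tz":0.9,"gripper":1},{"ax":0,"ay":0,"az":0,"tx":2.7,"ty":3.1,"tz":0.9,"gripper":1},{"ax":0,"ay":0,"az":0,"tx":2.7,"ty":3.1,"tz":0.9,"gripper":1},{"ax":0,"ay":0,"az":0,"tx":2.7,"ty":3.1,"tz":0.9,"gripper":1},{"ax":0,"ay":0,"az":0,"tx":2.7,"ty":3.1,"tz":0.9,"gripper":1},{"ax":0,"ay":0,"az":0,"tx":2.7,"ty":3.1,"tz":0.9,"gripper":1},{"ax":0,"ay":0,"az":0,"tx":2.7,"ty":3.1,"tz":0.9,"gripper":1},{"ax":0,"ay":0,"az":0,"tx":2.7,"ty":3.1,"tz":0.9,"gripper":1},{"ax":0,"ay":0,"az":0,"tx":2.7,"ty":3.1,"tz":0.9,"gripper":1},{"ax":0,"ay":0,"az":0,"tx":2.7,"ty":3.1,"tz":0.9,"gripper":1},{"ax":0,"ay":0,"az":0,"tx":2.7,"ty":3.1,"tz":0.9,"gripper":1},{"ax":0,"ay":0,"az":0,"tx":2.7,"ty":3.1,"tz":0.9,"gripper":1},{"ax":0,"ay":0,"az":0,"tx":2.7,"ty":3.1,"tz":0.9,"gripper":1},{"ax":0,"ay":0,"az":0,"tx":2.7,"ty":3.1,"tz":0.9,"gripper":1},{"ax":0,"ay":0,"az":0,"tx":2.7,"ty":3.1,"tz":0.9,"gripper":1},{"ax":0,"ay":0,"az":0,"tx":2.7,"ty":3.1,"tz":0.9,"gripper":1},{"ax":0,"ay":0,"az":0,"tx":0,"ty":0,"tz":0,"gripper":1},{"ax":0,"ay":0,"az":0,"tx":0,"ty":0,"tz":0,"gripper":1}]' | tail -3
python3 - <<'E'
from h import *
d=shot("wrist","2");print(np.round(d["pose"],3).tolist())
cv2.imwrite("pics/w2.png",cv2.resize(d["img"][:,:,::-1],(800,600),interpolation=cv2.INTER_CUBIC))
E
```

```text
wrist_force: [-0.2, 0.5, -0.1]
width: 1.001
finger_force: 0.0
[[-0.434, 0.867, 0.245, 0.658], [0.901, 0.417, 0.119, -0.145], [0.001, 0.272, -0.962, 0.528], [0.0, 0.0, 0.0, 1.0]]
```

View pics/w2.png

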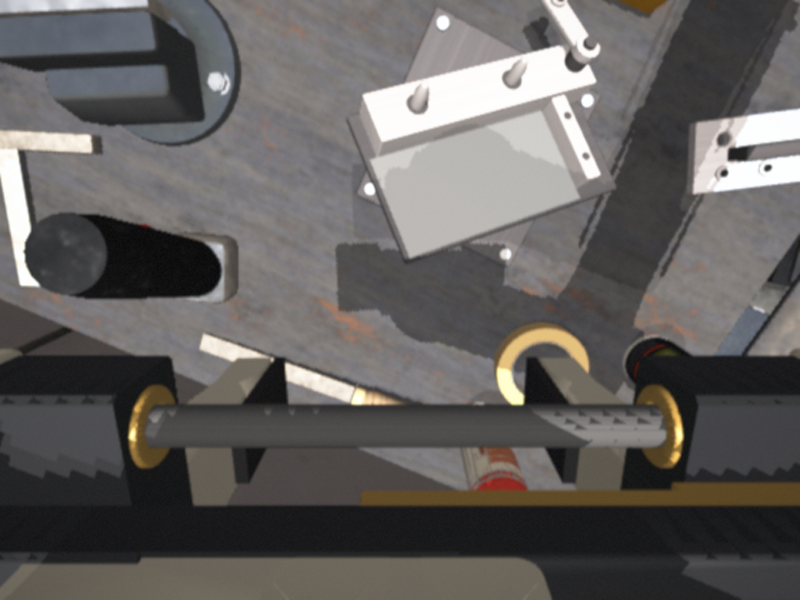

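The wrist view is clear. The pin tips are near (522,62) and (422,90), with the rail top as a white strip from (362,95) to (596,87). The liner's high corner is near (408,258) and the end stop runs from (555,100) to (600,178). One enlarged crop will give precise points.

Run:
```python
from h import *
d=load("wrist2");c=d["img"][0:150,245:445,::-1]
cv2.imwrite("pics/c2.png",cv2.resize(c,(800,600),interpolation=cv2.INTER_CUBIC))
```

```text
(no output)
```

View pics/c2.png

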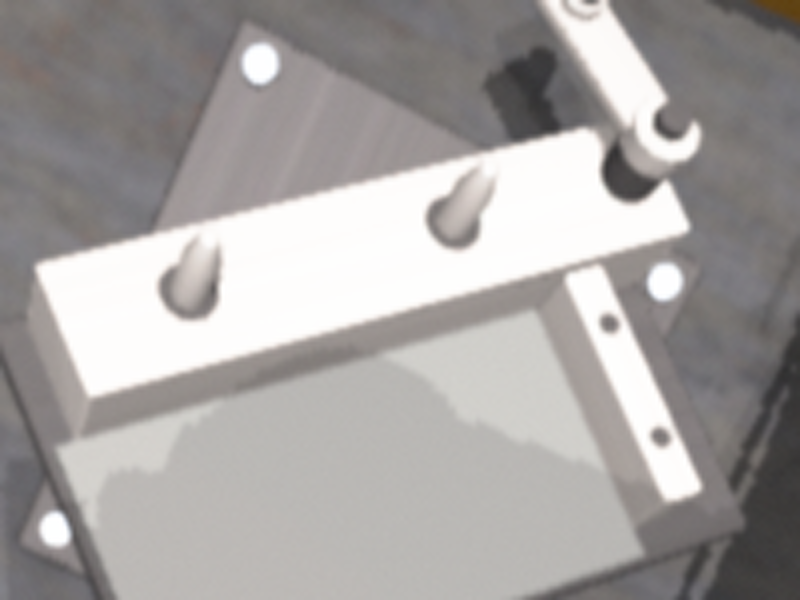

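```bash
cat > nest.py <<'E'
from h import *
from scipy.optimize import least_squares
w=load("wrist2");t=load("top0");s=load("scene0")
P=[((165,-42,26.5),(36,264)),((165,0,26.5),(90,400)),((-45,0,26.5),(690,230)),((0,0,0),(543,307)),((0,90,0),(645,555)),((172,0,0),(57,447)),((0,80,20),(668,503)),((-14,80,20),(702,488)),((35,-22,52.5),(487,165)),((125,-22,52.5),(210,235))]
ow=np.array([p[0] for p in P])/1e3;uw=np.array([p[1] for p in P])/4+[244.6,-.4]
T=[((165,0,26.5),(298,125)),((165,-42,26.5),(333,160)),((172,90,0),(207,25))]
ot=np.array([p[0] for p in T])/1e3;ut=np.array([p[1] for p in T])/4+[239.6,164.6]
S=[((165,0,26.5),(207,57)),((165,-42,26.5),(245,70)),((172,90,0),(118,35))]
os_=np.array([p[0] for p in S])/1e3;us=np.array([p[1] for p in S])/4+[234.6,174.6]
def pr(x,d,o): return np.array([proj(d,R.from_rotvec(x[:3]).apply(q)+x[3:]) for q in o])
def res(x,all=True):
    r=[(pr(x,w,ow)-uw).ravel()]
    if all: r+=[(pr(x,t,ot)-ut).ravel(),(pr(x,s,os_)-us).ravel()]
    z=R.from_rotvec(x[:3]).apply([0,0,1])
    return np.concatenate(r+[[20*np.degrees(np.arccos(z[2])-np.radians(28))/4]])
x0=np.r_[R.from_euler("z",-55,degrees=True).as_rotvec(),.55,-.06,.06]
def fit(all): return least_squares(res,x0,args=(all,),loss="soft_l1").x
if __name__=="__main__":
    for a in(False,True):
        x=fit(a);M=R.from_rotvec(x[:3]).as_matrix()
        print(a,"origin",np.round(x[3:],4),"tilt",np.degrees(np.arccos(M[2,2])).round(2));print(M.round(3))
        print("w",(pr(x,w,ow)-uw).round(1).tolist());print("t",(pr(x,t,ot)-ut).round(1).tolist());print("s",(pr(x,s,os_)-us).round(1).tolist())
    np.save("nest.npy",fit(True))
E
python3 nest.py
```

```text
False origin [ 0.5512 -0.0557  0.0606] tilt 27.99
[[ 0.631  0.618 -0.469]
 [-0.703  0.711 -0.01 ]
 [ 0.327  0.336  0.883]]
w [[-0.0, 0.1], [0.0, -1.0], [0.4, -0.3], [-2.0, 0.7], [-0.0, -0.1], [-0.3, 0.1], [-0.1, -0.7], [0.4, 0.0], [0.7, 0.4], [-0.0, 0.5]]
t [[-0.9, 0.2], [0.5, 0.6], [0.5, -0.1]]
s [[0.0, -0.5], [0.5, 0.1], [-0.9, -0.8]]
True origin [ 0.5512 -0.0555  0.0601] tilt 27.98
[[ 0.631  0.618 -0.469]
 [-0.704  0.71  -0.013]
 [ 0.325  0.338  0.883]]
w [[0.0, 0.2], [0.1, -0.9], [0.4, -0.3], [-2.0, 0.8], [-0.0, -0.2], [-0.2, 0.1], [-0.2, -0.7], [0.4, -0.0], [0.6, 0.4], [-0.1, 0.6]]
t [[-0.9, 0.2], [0.5, 0.7], [0.5, -0.0]]
s [[0.0, -0.3], [0.5, 0.3], [-0.9, -0.6]]
```

The nest fit is good: the tilt comes out at 27.98° against the given 28°, with residuals under 1 px apart from one 2 px point. Next is a helper that works out moves, then the reach for the bar.

```bash
cat > go.py <<'E'
from h import *
from station import manip
x=np.load("nest.npy");N=R.from_rotvec(x[:3]);O=x[3:]
def n2w(p): return N.apply(np.asarray(p)/1e3)+O
def down(yaw):  # tool y at yaw (deg), z down
    y=np.array([np.cos(np.radians(yaw)),np.sin(np.radians(yaw)),0]);z=np.array([0,0,-1.])
    return R.from_matrix(np.c_[np.cross(y,z),y,z])
y=N.apply([0,1,0]);z=-N.apply([0,0,1]);JIG=R.from_matrix(np.c_[np.cross(y,z),y,z])
def delta(p,Rt=None):
    s=manip.state();q=R.from_rotvec(s["eef_rot"])
    r=np.degrees((Rt*q.inv()).as_rotvec()) if Rt is not None else np.zeros(3)
    t=(np.asarray(p)-s["eef_pos"])*100
    print("t",round(s["t"],2),"at",s["eef_pos"].round(4),"turn",r.round(2),"shift cm",t.round(2),"len",np.linalg.norm(t).round(1),np.linalg.norm(r).round(1),"w",round(s["width"]*88,1),"ff",round(s["finger_force"],1),"F",s["wrist_force"].round(1))
E
python3 -c "
from go import *
delta([.44,-.34,.15],down(65.8)); print(n2w([105,52,25]))"
```

```text
t 2.0 at [ 0.7235 -0.1125  0.3887] turn [-3.000e-02 -7.000e-02 -4.983e+01] shift cm [-28.35 -22.75 -23.87] len 43.5 49.8 w 88.1 ff 0.0 F [-0.8 -0.3 -0.7]
[ 0.63782994 -0.09287828  0.13387241]
```

```bash
python3 -m inch '[{"ax":0,"ay":0,"az":-3.5,"tx":-2.1,"ty":-1.7,"tz":-1,"gripper":1},{"ax":0,"ay":0,"az":-3.5,"tx":-2.1,"ty":-1.7,"tz":-1,"gripper":1},{"ax":0,"ay":0,"az":-3.5,"tx":-2.1,"ty":-1.7,"tz":-1,"gripper":1},{"ax":0,"ay":0,"az":-3.5,"tx":-2.1,"ty":-1.7,"tz":-1.5,"gripper":1},{"ax":0,"ay":0,"az":-3.5,"tx":-2.1,"ty":-1.7,"tz":-1.5,"gripper":1},{"ax":0,"ay":0,"az":-3.5,"tx":-2.1,"ty":-1.7,"tz":-1.5,"gripper":1},{"ax":0,"ay":0,"az":-3.5,"tx":-2.1,"ty":-1.7,"tz":-2,"gripper":1},{"ax":0,"ay":0,"az":-3.5,"tx":-2.1,"ty":-1.7,"tz":-2,"gripper":1},{"ax":0,"ay":0,"az":-3.5,"tx":-2.1,"ty":-1.7,"tz":-2,"gripper":1},{"ax":0,"ay":0,"az":-3.5,"tx":-2.1,"ty":-1.7,"tz":-2,"gripper":1},{"ax":0,"ay":0,"az":-3.5,"tx":-2.1,"ty":-1.7,"tz":-2,"gripper":1},{"ax":0,"ay":0,"az":-3.5,"tx":-2,"ty":-1.6,"tz":-2,"gripper":1},{"ax":0,"ay":0,"az":-3.5,"tx":-1.6,"ty":-1.2,"tz":-2,"gripper":1},{"ax":0,"ay":0,"az":-4.3,"tx":-1.6,"ty":-1.2,"tz":-2,"gripper":1},{"ax":0,"ay":0,"az":0,"tx":0,"ty":0,"tz":0,"gripper":1},{"ax":0,"ay":0,"az":0,"tx":0,"ty":0,"tz":0,"gripper":1}]' >/dev/null
python3 - <<'E'
from go import *
# check bar centre & yaw in the top view now, at z=.025
delta([.44,-.34,.023],down(65.8))
d=shot("wrist","3");cv2.imwrite("pics/w3.png",d["img"][:,:,::-1])
for p in([.44,-.34,.025],[.44+.0638,-.34-.0287,.025],[.44-.0638,-.34+.0287,.025]): print(proj(d,p).round())
E
```

```text
t 3.6 at [ 0.4395 -0.3405  0.1549] turn [ 0.02 -0.01  0.06] shift cm [  0.05   0.05 -13.19] len 13.2 0.1 w 87.8 ff 0.0 F [ 0.6 -0.6  0.6]
[286. 211.]
[286. 285.]
[286. 126.]
```

View pics/w3.png

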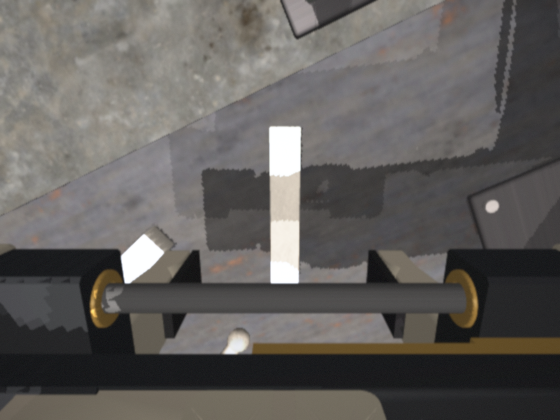

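The bar sits at (285,205), aligned and centred between the fingers, with its near end at row 126 as predicted. I'll go down and close on it.

```bash
python3 -m inch '[{"ax":0,"ay":0,"az":0,"tx":0,"ty":0,"tz":-3,"gripper":1},{"ax":0,"ay":0,"az":0,"tx":0,"ty":0,"tz":-3,"gripper":1},{"ax":0,"ay":0,"az":0,"tx":0,"ty":0,"tz":-3,"gripper":1},{"ax":0,"ay":0,"az":0,"tx":0,"ty":0,"tz":-2.5,"gripper":1},{"ax":0,"ay":0,"az":0,"tx":0,"ty":0,"tz":-1.3,"gripper":1},{"ax":0,"ay":0,"az":0,"tx":0,"ty":0,"tz":-0.3,"gripper":1},{"ax":0,"ay":0,"az":0,"tx":0,"ty":0,"tz":0,"gripper":1},{"ax":0,"ay":0,"az":0,"tx":0,"ty":0,"tz":0,"gripper":-1},{"ax":0,"ay":0,"az":0,"tx":0,"ty":0,"tz":0,"gripper":-1},{"ax":0,"ay":0,"az":0,"tx":0,"ty":0,"tz":0,"gripper":-1},{"ax":0,"ay":0,"az":0,"tx":0,"ty":0,"tz":0,"gripper":-1},{"ax":0,"ay":0,"az":0,"tx":0,"ty":0,"tz":0,"gripper":-1},{"ax":0,"ay":0,"az":0,"tx":0,"ty":0,"tz":0,"gripper":-1},{"ax":0,"ay":0,"az":0,"tx":0,"ty":0,"tz":0,"gripper":-1}]' >/dev/null
python3 -c "
from go import *
delta(n2w([105,52,90]),JIG)"
```

```text
t 5.05 at [ 0.4406 -0.3397  0.0236] turn [  5.72 -27.54 -19.98] shift cm [16.67 24.6  16.77] len 34.1 34.5 w 37.3 ff 0.0 F [ 0.   0.4 -0.7]
```

```bash
python3 -m inch '[{"ax":0,"ay":0,"az":0,"tx":0,"ty":0,"tz":0,"gripper":-1},{"ax":0,"ay":0,"az":0,"tx":0,"ty":0,"tz":0,"gripper":-1},{"ax":0,"ay":0,"az":0,"tx":0,"ty":0,"tz":0,"gripper":-1},{"ax":0,"ay":0,"az":0,"tx":0,"ty":0,"tz":0,"gripper":-1},{"ax":0,"ay":0,"az":0,"tx":0,"ty":0,"tz":1.5,"gripper":-1},{"ax":0,"ay":0,"az":0,"tx":0,"ty":0,"tz":3,"gripper":-1},{"ax":0,"ay":0,"az":0,"tx":0,"ty":0,"tz":3,"gripper":-1},{"ax":0,"ay":0,"az":0,"tx":0,"ty":0,"tz":3,"gripper":-1},{"ax":0,"ay":0,"az":0,"tx":0,"ty":0,"tz":3,"gripper":-1},{"ax":0,"ay":0,"az":0,"tx":0,"ty":0,"tz":3,"gripper":-1},{"ax":0,"ay":0,"az":0,"tx":0,"ty":0,"tz":1.5,"gripper":-1},{"ax":0,"ay":0,"az":0,"tx":0,"ty":0,"tz":0,"gripper":-1}]' >/dev/null
python3 -c "
from go import *
delta(n2w([105,52,90]),JIG)"
```

```text
t 6.25 at [ 0.4415 -0.3401  0.2057] turn [  5.84 -27.34 -19.95] shift cm [16.58 24.64 -1.44] len 29.7 34.3 w 25.0 ff 30.0 F [-0.1  1.  -2.8]
```

```bash
python3 -m inch '[{"ax":0.48,"ay":-2.28,"az":-1.66,"tx":1.3,"ty":2,"tz":0.3,"gripper":-1},{"ax":0.48,"ay":-2.28,"az":-1.66,"tx":1.3,"ty":2,"tz":0.3,"gripper":-1},{"ax":0.48,"ay":-2.28,"az":-1.66,"tx":1.3,"ty":2,"tz":0.3,"gripper":-1},{"ax":0.48,"ay":-2.28,"az":-1.66,"tx":1.4,"ty":2,"tz":0.3,"gripper":-1},{"ax":0.48,"ay":-2.28,"az":-1.66,"tx":1.4,"ty":2,"tz":0.3,"gripper":-1},{"ax":0.48,"ay":-2.28,"az":-1.66,"tx":1.4,"ty":2.1,"tz":0.3,"gripper":-1},{"ax":0.48,"ay":-2.28,"az":-1.66,"tx":1.4,"ty":2.1,"tz":0,"gripper":-1},{"ax":0.48,"ay":-2.28,"az":-1.66,"tx":1.4,"ty":2.1,"tz":0,"gripper":-1},{"ax":0.48,"ay":-2.28,"az":-1.66,"tx":1.4,"ty":2.1,"tz":0,"gripper":-1},{"ax":0.48,"ay":-2.28,"az":-1.66,"tx":1.4,"ty":2.1,"tz":0,"gripper":-1},{"ax":0.48,"ay":-2.28,"az":-1.66,"tx":1.4,"ty":2,"tz":0,"gripper":-1},{"ax":0.48,"ay":-2.28,"az":-1.66,"tx":1.4,"ty":2,"tz":0,"gripper":-1},{"ax":0,"ay":0,"az":0,"tx":0,"ty":0,"tz":0,"gripper":-1},{"ax":0,"ay":0,"az":0,"tx":0,"ty":0,"tz":0,"gripper":-1}]' >/dev/null
python3 -c "
from go import *
delta(n2w([105,52,90]),JIG);delta(n2w([105,52,26]),JIG)"
```

```text
t 7.65 at [ 0.6041 -0.0945  0.2192] turn [-0.01 -0.41 -0.15] shift cm [ 0.32  0.07 -2.8 ] len 2.8 0.4 w 24.7 ff 30.0 F [ 0.3  0.3 -2.5]
t 7.65 at [ 0.6041 -0.0945  0.2192] turn [-0.01 -0.41 -0.15] shift cm [ 3.32  0.16 -8.45] len 9.1 0.4 w 24.7 ff 30.0 F [ 0.3  0.3 -2.5]
```

```bash
python3 -m inch '[{"ax":0,"ay":-0.2,"az":-0.1,"tx":0.6,"ty":0.03,"tz":-1.6,"gripper":-1},{"ax":0,"ay":-0.2,"az":0,"tx":0.6,"ty":0.03,"tz":-1.6,"gripper":-1},{"ax":0,"ay":0,"az":0,"tx":0.6,"ty":0.03,"tz":-1.6,"gripper":-1},{"ax":0,"ay":0,"az":0,"tx":0.6,"ty":0.03,"tz":-1.6,"gripper":-1},{"ax":0,"ay":0,"az":0,"tx":0.5,"ty":0.03,"tz":-1.2,"gripper":-1},{"ax":0,"ay":0,"az":0,"tx":0.3,"ty":0,"tz":-0.6,"gripper":-1},{"ax":0,"ay":0,"az":0,"tx":0,"ty":0,"tz":0,"gripper":-1},{"ax":0,"ay":0,"az":0,"tx":0,"ty":0,"tz":0,"gripper":-1}]' >/dev/null
python3 -c "
from go import *
delta(n2w([105,52,23.6]),JIG)
print(N.inv().apply(manip.state()['eef_pos']-O)*1e3,N.apply([0,0,1])*.1)"
```

```text
t 8.45 at [ 0.6372 -0.0945  0.1391] turn [-0.07  0.15  0.2 ] shift cm [ 0.13  0.16 -0.65] len 0.7 0.3 w 24.8 ff 30.0 F [ 0.2 -0.3 -3.1]
[107.42753493  52.20469201  29.96152138] [-0.04690085 -0.00127068  0.08831022]
```

```bash
python3 -m inch '[{"ax":0,"ay":0,"az":0,"tx":0.08,"ty":0.05,"tz":-0.17,"gripper":-1},{"ax":0,"ay":0,"az":0,"tx":0.08,"ty":0.05,"tz":-0.17,"gripper":-1},{"ax":0,"ay":0,"az":0,"tx":0.05,"ty":0,"tz":-0.1,"gripper":-1},{"ax":0,"ay":0,"az":0,"tx":0.05,"ty":0,"tz":-0.1,"gripper":-1},{"ax":0,"ay":0,"az":0,"tx":0,"ty":0,"tz":0,"gripper":-1}]' >/dev/null
python3 -c "
from go import *
delta(n2w([105,52,23.6]),JIG)
print(N.inv().apply(manip.state()['eef_pos']-O)*1e3)"
```

```text
t 8.95 at [ 0.6407 -0.0929  0.136 ] turn [-0.19  0.17 -0.05] shift cm [-0.23  0.01 -0.34] len 0.4 0.3 w 24.6 ff 30.0 F [-4.   1.1  1.7]
[107.56070587  54.48871753  25.50206085]
```

Contact is felt, about 6 N along nest z. I'll press slightly, open a little and draw straight out along the bed's normal.

```bash
python3 -m inch '[{"ax":0,"ay":0,"az":0,"tx":0.03,"ty":0,"tz":-0.06,"gripper":-1},{"ax":0,"ay":0,"az":0,"tx":0,"ty":0,"tz":0,"gripper":-1},{"ax":0,"ay":0,"az":0,"tx":0,"ty":0,"tz":0,"gripper":-0.1},{"ax":0,"ay":0,"az":0,"tx":-0.1,"ty":0,"tz":0.2,"gripper":-0.1},{"ax":0,"ay":0,"az":0,"tx":-1.9,"ty":-0.05,"tz":3.5,"gripper":-0.1},{"ax":0,"ay":0,"az":0,"tx":-1.9,"ty":-0.05,"tz":3.5,"gripper":-0.1},{"ax":0,"ay":0,"az":0,"tx":-1.9,"ty":-0.05,"tz":3.5,"gripper":-0.1},{"ax":0,"ay":0,"az":0,"tx":-1,"ty":0,"tz":2,"gripper":-0.1},{"ax":0,"ay":0,"az":0,"tx":0,"ty":0,"tz":2,"gripper":0.5},{"ax":0,"ay":0,"az":0,"tx":0,"ty":2,"tz":2,"gripper":1},{"ax":0,"ay":0,"az":0,"tx":0,"ty":2,"tz":2,"gripper":1}]' >/dev/null
python3 - <<'E'
from go import *
P=[.469,.185,.034]
delta([.469,.185,.18],down(32.8))
t=shot("top","4");s=shot("scene","4")
def crop(d,x0,y0,w,h,k): return cv2.resize(d["img"][y0:y0+h,x0:x0+w,::-1],(w*k,h*k),interpolation=cv2.INTER_CUBIC)
o=np.hstack([crop(t,240,165,100,100,4),crop(s,235,175,100,100,4)]);cv2.imwrite("pics/c4.png",o)
E
```

```text
t 10.05 at [ 0.5731 -0.0544  0.3236] turn [  2.12  28.18 -12.29] shift cm [-10.41  23.94 -14.36] len 29.8 30.8 w 58.0 ff 0.0 F [ 0.7 -0.5 -0.2]
```

View pics/c4.png

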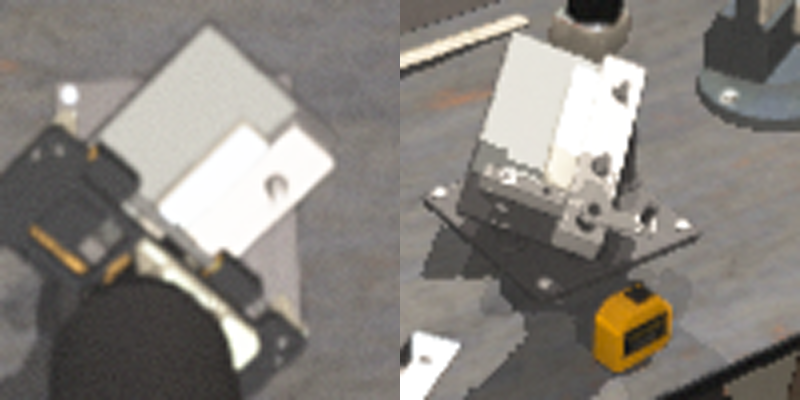

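The bar has slid home along the rail, seen in the top crop from (170,205) to (260,135). Now over to the plate.

```bash
python3 -m inch '[{"ax":0.18,"ay":2.35,"az":-1.02,"tx":-0.9,"ty":2,"tz":-0.6,"gripper":1},{"ax":0.18,"ay":2.35,"az":-1.02,"tx":-0.9,"ty":2,"tz":-0.6,"gripper":1},{"ax":0.18,"ay":2.35,"az":-1.02,"tx":-0.9,"ty":2,"tz":-0.6,"gripper":1},{"ax":0.18,"ay":2.35,"az":-1.02,"tx":-0.9,"ty":2,"tz":-0.6,"gripper":1},{"ax":0.18,"ay":2.35,"az":-1.02,"tx":-0.9,"ty":2,"tz":-1,"gripper":1},{"ax":0.18,"ay":2.35,"az":-1.02,"tx":-0.9,"ty":2,"tz":-1,"gripper":1},{"ax":0.18,"ay":2.35,"az":-1.02,"tx":-0.9,"ty":2,"tz":-1.4,"gripper":1},{"ax":0.18,"ay":2.35,"az":-1.02,"tx":-0.9,"ty":2,"tz":-1.4,"gripper":1},{"ax":0.18,"ay":2.35,"az":-1.02,"tx":-0.8,"ty":2,"tz":-1.5,"gripper":1},{"ax":0.18,"ay":2.35,"az":-1.02,"tx":-0.8,"ty":2,"tz":-1.6,"gripper":1},{"ax":0.18,"ay":2.35,"az":-1.02,"tx":-0.8,"ty":2,"tz":-1.6,"gripper":1},{"ax":0.18,"ay":2.35,"az":-1.02,"tx":-0.8,"ty":1.9,"tz":-1.7,"gripper":1},{"ax":0,"ay":0,"az":0,"tx":0,"ty":0,"tz":0,"gripper":1},{"ax":0,"ay":0,"az":0,"tx":0,"ty":0,"tz":0,"gripper":1}]' >/dev/null
python3 - <<'E'
from go import *
d=shot("wrist","5");cv2.imwrite("pics/w5.png",d["img"][:,:,::-1])
t=shot("top","5")
# bar check: bright region between rail and liner in top: predicted corners of home bar
print("bar top corners px", [ (proj(t,n2w(p))).round(1).tolist() for p in((0,25,25),(140,25,25),(140,0,25))])
im=cv2.resize(t["img"][165:265,240:340,::-1],(400,400),interpolation=cv2.INTER_CUBIC)
for p in((0,25,25),(140,25,25),(140,0,25)): cv2.circle(im,tuple(int(v) for v in (proj(t,n2w(p))-[239.6,164.6])*4),3,(0,0,255),-1)
o=np.zeros((420,790,3),np.uint8);o[:,:390]=d["img"][:,85:475,::-1];o[:400,390:]=im
cv2.imwrite("pics/c5.png",o)
g=cv2.cvtColor(d["img"],cv2.COLOR_RGB2HSV);m=((g[...,2]>150)&(g[...,1]<60)).astype(np.uint8)
cs,_=cv2.findContours(m,cv2.RETR_EXTERNAL,cv2.CHAIN_APPROX_NONE)
for c in sorted(cs,key=cv2.contourArea)[-3:]:
    b=cv2.boxPoints(cv2.minAreaRect(c));w=np.array([onz(d,*p,.012)[:2] for p in b]);print(cv2.contourArea(c),b.round().tolist(),w.mean(0).round(4),[np.linalg.norm(w[0]-w[1]).round(4),np.linalg.norm(w[1]-w[2]).round(4)],np.degrees(np.arctan2(*(w[0]-w[1])[::-1])).round(1))
delta([.469,.185,.18],down(32.8))
E
```

```text
bar top corners px [[267.2, 228.6], [300.8, 196.3], [306.9, 201.8]]
2262.5 [[329.0, 58.0], [351.0, 32.0], [423.0, 93.0], [401.0, 119.0]] [0.4901 0.2954] [np.float64(0.0293), np.float64(0.0872)] -95.0
11641.0 [[246.0, 231.0], [256.0, 74.0], [334.0, 79.0], [324.0, 237.0]] [0.4704 0.1866] [np.float64(0.1505), np.float64(0.0733)] -58.3
15054.5 [[403.0, 0.0], [559.0, 0.0], [559.0, 186.0], [403.0, 186.0]] [0.5824 0.3398] [np.float64(0.1414), np.float64(0.17)] -143.3
t 11.65 at [0.4971 0.1376 0.1888] turn [-4.95 -2.37 -3.61] shift cm [-2.81  4.74 -0.88] len 5.6 6.6 w 87.8 ff 0.0 F [-0.  -0.2  0.2]
```

View pics/c5.png

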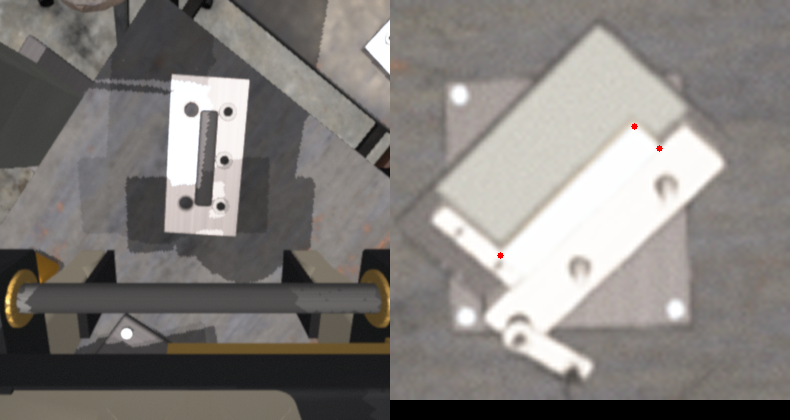

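The bar corners (red dots) match the home position. In the wrist half, the plate at (207,155) has its handle in the middle, pin holes at (190,108) and (186,203), and bushings on the right. The plate measures 150.5 × 73 mm, as it should. I'll finish moving over it.

```bash
python3 -c "
from go import *
delta([.470,.1865,.15],down(31.9))"
python3 -m inch '[{"ax":-1.25,"ay":-0.6,"az":-1.1,"tx":-0.7,"ty":1.2,"tz":-0.9,"gripper":1},{"ax":-1.25,"ay":-0.6,"az":-1.1,"tx":-0.7,"ty":1.2,"tz":-0.9,"gripper":1},{"ax":-1.25,"ay":-0.6,"az":-1.1,"tx":-0.7,"ty":1.2,"tz":-0.9,"gripper":1},{"ax":-1.25,"ay":-0.6,"az":-1.1,"tx":-0.7,"ty":1.2,"tz":-0.9,"gripper":1},{"ax":0,"ay":0,"az":0,"tx":0,"ty":0,"tz":0,"gripper":1},{"ax":0,"ay":0,"az":0,"tx":0,"ty":0,"tz":0,"gripper":1}]' >/dev/null
python3 - <<'E'
from go import *
d=shot("wrist","6")
g=cv2.cvtColor(d["img"],cv2.COLOR_RGB2HSV);m=((g[...,2]>150)&(g[...,1]<60)).astype(np.uint8)
cs,_=cv2.findContours(m,cv2.RETR_EXTERNAL,cv2.CHAIN_APPROX_NONE)
for c in sorted(cs,key=cv2.contourArea)[-3:]:
    b=cv2.boxPoints(cv2.minAreaRect(c));w=np.array([onz(d,*p,.012)[:2] for p in b]);print(cv2.contourArea(c),b.round().tolist(),w.mean(0).round(4),[np.linalg.norm(w[0]-w[1]).round(4),np.linalg.norm(w[1]-w[2]).round(4)],np.degrees(np.arctan2(*(w[0]-w[1])[::-1])).round(1))
delta([.470,.1865,.038],down(31.9))
E
```

```text
t 11.65 at [0.4971 0.1376 0.1888] turn [-4.97 -2.33 -4.51] shift cm [-2.71  4.89 -3.88] len 6.8 7.1 w 87.8 ff 0.0 F [-0.  -0.2  0.2]
382.5 [[345.0, 50.0], [361.0, 35.0], [402.0, 79.0], [387.0, 94.0]] [0.4783 0.2898] [np.float64(0.0163), np.float64(0.0477)] -102.1
8590.0 [[408.0, 105.0], [430.0, -20.0], [564.0, 4.0], [543.0, 128.0]] [0.5468 0.348 ] [np.float64(0.0921), np.float64(0.1077)] -60.4
15459.0 [[239.0, 248.0], [250.0, 67.0], [341.0, 72.0], [330.0, 254.0]] [0.4705 0.1867] [np.float64(0.1502), np.float64(0.0724)] -58.6
t 12.3 at [0.4958 0.1424 0.1439] turn [-4.94 -2.53 -4.16] shift cm [ -2.58   4.41 -10.59] len 11.8 6.9 w 87.7 ff 0.0 F [ 0.3 -0.5 -0.7]
```

```bash
python3 -c "
from go import *
s=manip.state();print(s['joints'].round(3),s['dq'].round(2));print(R.from_rotvec(s['eef_rot']).as_matrix().round(3))"
```

```text
[ 0.587  0.207 -0.408 -0.119 -0.951 -3.03 ] [-0.   -0.01  0.01  0.   -0.   -0.  ]
[[-0.586  0.809 -0.047]
 [ 0.804  0.588  0.084]
 [ 0.096  0.012 -0.995]]
```

Joint 6 is at its limit (-3.03). I'll use the half-turned grasp, so turn +175° about the vertical while slightly raised.

```bash
python3 -m inch '[{"ax":0,"ay":0,"az":0,"tx":-0.3,"ty":0.5,"tz":3,"gripper":1},{"ax":0,"ay":0,"az":8,"tx":-0.3,"ty":0.5,"tz":2,"gripper":1},{"ax":0,"ay":0,"az":8,"tx":-0.3,"ty":0.5,"tz":0,"gripper":1},{"ax":0,"ay":0,"az":8,"tx":-0.3,"ty":0.5,"tz":0,"gripper":1},{"ax":0,"ay":0,"az":8,"tx":-0.3,"ty":0.5,"tz":0,"gripper":1},{"ax":0,"ay":0,"az":8,"tx":-0.3,"ty":0.5,"tz":0,"gripper":1},{"ax":0,"ay":0,"az":8,"tx":-0.3,"ty":0.5,"tz":0,"gripper":1},{"ax":0,"ay":0,"az":8,"tx":-0.3,"ty":0.5,"tz":0,"gripper":1},{"ax":0,"ay":0,"az":8,"tx":0,"ty":0.5,"tz":0,"gripper":1},{"ax":0,"ay":0,"az":8,"tx":0,"ty":0,"tz":0,"gripper":1},{"ax":0,"ay":0,"az":8,"tx":0,"ty":0,"tz":0,"gripper":1},{"ax":0,"ay":0,"az":8,"tx":0,"ty":0,"tz":0,"gripper":1},{"ax":0,"ay":0,"az":8,"tx":0,"ty":0,"tz":0,"gripper":1},{"ax":0,"ay":0,"az":8,"tx":0,"ty":0,"tz":0,"gripper":1},{"ax":0,"ay":0,"az":8,"tx":0,"ty":0,"tz":0,"gripper":1},{"ax":0,"ay":0,"az":8,"tx":0,"ty":0,"tz":0,"gripper":1},{"ax":0,"ay":0,"az":8,"tx":0,"ty":0,"tz":0,"gripper":1},{"ax":0,"ay":0,"az":8,"tx":0,"ty":0,"tz":0,"gripper":1},{"ax":0,"ay":0,"az":8,"tx":0,"ty":0,"tz":0,"gripper":1},{"ax":0,"ay":0,"az":8,"tx":0,"ty":0,"tz":0,"gripper":1}]' >/dev/null
python3 -c "
from go import *
delta([.4702,.1866,.1],down(31.6-180));delta([.4702,.1866,.038],down(31.6-180));print(manip.state()['joints'].round(2))"
```

```text
t 14.3 at [0.4739 0.1845 0.1939] turn [ 5.78  1.4  22.91] shift cm [-0.37  0.21 -9.39] len 9.4 23.7 w 87.8 ff 0.0 F [-0.  -0.1  0.2]
t 14.3 at [0.4739 0.1845 0.1939] turn [ 5.78  1.4  22.91] shift cm [ -0.37   0.21 -15.59] len 15.6 23.7 w 87.8 ff 0.0 F [-0.  -0.1  0.2]
[ 0.81  0.15 -0.43  0.08 -1.06 -0.71]
```

```bash
python3 -m inch '[{"ax":1.45,"ay":0.35,"az":5.7,"tx":-0.1,"ty":0.05,"tz":-2.3,"gripper":1},{"ax":1.45,"ay":0.35,"az":5.7,"tx":-0.1,"ty":0.05,"tz":-2.3,"gripper":1},{"ax":1.45,"ay":0.35,"az":5.7,"tx":-0.1,"ty":0.05,"tz":-2.3,"gripper":1},{"ax":1.45,"ay":0.35,"az":5.7,"tx":-0.1,"ty":0.05,"tz":-2.3,"gripper":1},{"ax":0,"ay":0,"az":0,"tx":0,"ty":0,"tz":0,"gripper":1},{"ax":0,"ay":0,"az":0,"tx":0,"ty":0,"tz":0,"gripper":1}]' >/dev/null
python3 -c "
from go import *
delta([.4702,.1866,.038],down(31.6-180))"
```

```text
t 14.9 at [0.4701 0.1863 0.102 ] turn [ 0.1  -0.04  0.61] shift cm [ 0.01  0.03 -6.4 ] len 6.4 0.6 w 87.5 ff 0.0 F [ 0.2  0.3 -0.1]
```

```bash
python3 -m inch '[{"ax":0,"ay":0,"az":0.6,"tx":0,"ty":0,"tz":-2,"gripper":1},{"ax":0,"ay":0,"az":0,"tx":0,"ty":0,"tz":-2,"gripper":1},{"ax":0,"ay":0,"az":0,"tx":0,"ty":0,"tz":-1.5,"gripper":1},{"ax":0,"ay":0,"az":0,"tx":0,"ty":0,"tz":-0.8,"gripper":0.5},{"ax":0,"ay":0,"az":0,"tx":0,"ty":0,"tz":0,"gripper":-1},{"ax":0,"ay":0,"az":0,"tx":0,"ty":0,"tz":0,"gripper":-1},{"ax":0,"ay":0,"az":0,"tx":0,"ty":0,"tz":0,"gripper":-1},{"ax":0,"ay":0,"az":0,"tx":0,"ty":0,"tz":0,"gripper":-1},{"ax":0,"ay":0,"az":0,"tx":0,"ty":0,"tz":0,"gripper":-1},{"ax":0,"ay":0,"az":0,"tx":0,"ty":0,"tz":0,"gripper":-1},{"ax":0,"ay":0,"az":0,"tx":0,"ty":0,"tz":0,"gripper":-1},{"ax":0,"ay":0,"az":0,"tx":0,"ty":0,"tz":0,"gripper":-1},{"ax":0,"ay":0,"az":0,"tx":0,"ty":0,"tz":0,"gripper":-1},{"ax":0,"ay":0,"az":0,"tx":0,"ty":0,"tz":0,"gripper":-1},{"ax":0,"ay":0,"az":0,"tx":0,"ty":0,"tz":0,"gripper":-1},{"ax":0,"ay":0,"az":0,"tx":0,"ty":0,"tz":0,"gripper":-1}]' >/dev/null
python3 -c "
from go import *
delta([.4702,.1866,.25],down(31.6-180))
m=JIG*R.from_euler('z',180,degrees=True)
delta(n2w([80,-6,26.5+36+80]),m)"
```

```text
t 16.5 at [0.4698 0.1864 0.0383] turn [ 0.04 -0.05 -0.16] shift cm [4.000e-02 2.000e-02 2.117e+01] len 21.2 0.2 w 15.9 ff 30.0 F [ 1.6  0.5 -0. ]
t 16.5 at [0.4698 0.1864 0.0383] turn [ -2.54 -27.97  13.39] shift cm [  6.13 -30.44  17.15] len 35.5 31.1 w 15.9 ff 30.0 F [ 1.6  0.5 -0. ]
```

```bash
python3 -m inch '[{"ax":0,"ay":0,"az":0,"tx":0,"ty":0,"tz":1.5,"gripper":-1},{"ax":0,"ay":0,"az":0,"tx":0,"ty":0,"tz":3,"gripper":-1},{"ax":0,"ay":0,"az":0,"tx":0,"ty":0,"tz":3,"gripper":-1},{"ax":0,"ay":0,"az":0,"tx":0,"ty":0,"tz":3,"gripper":-1},{"ax":0,"ay":0,"az":0,"tx":0,"ty":0,"tz":3,"gripper":-1},{"ax":0,"ay":0,"az":0,"tx":0,"ty":0,"tz":3,"gripper":-1},{"ax":-0.2,"ay":-2.15,"az":1.03,"tx":0.5,"ty":-2.3,"tz":2,"gripper":-1},{"ax":-0.2,"ay":-2.15,"az":1.03,"tx":0.5,"ty":-2.3,"tz":0,"gripper":-1},{"ax":-0.2,"ay":-2.15,"az":1.03,"tx":0.5,"ty":-2.3,"tz":0,"gripper":-1},{"ax":-0.2,"ay":-2.15,"az":1.03,"tx":0.5,"ty":-2.3,"tz":0,"gripper":-1},{"ax":-0.2,"ay":-2.15,"az":1.03,"tx":0.5,"ty":-2.3,"tz":0,"gripper":-1},{"ax":-0.2,"ay":-2.15,"az":1.03,"tx":0.5,"ty":-2.3,"tz":0,"gripper":-1},{"ax":-0.2,"ay":-2.15,"az":1.03,"tx":0.5,"ty":-2.3,"tz":0,"gripper":-1},{"ax":-0.2,"ay":-2.15,"az":1.03,"tx":0.5,"ty":-2.3,"tz":0,"gripper":-1},{"ax":-0.2,"ay":-2.15,"az":1.03,"tx":0.5,"ty":-2.3,"tz":0,"gripper":-1},{"ax":-0.2,"ay":-2.15,"az":1.03,"tx":0.5,"ty":-2.3,"tz":0,"gripper":-1},{"ax":-0.2,"ay":-2.15,"az":1.03,"tx":0.5,"ty":-2.3,"tz":0,"gripper":-1},{"ax":-0.2,"ay":-2.15,"az":1.03,"tx":0.5,"ty":-2.3,"tz":0,"gripper":-1},{"ax":-0.2,"ay":-2.15,"az":1.03,"tx":0.1,"ty":-2.3,"tz":0,"gripper":-1},{"ax":0,"ay":0,"az":0,"tx":0,"ty":0,"tz":0,"gripper":-1}]' >/dev/null
python3 -c "
from go import *
m=JIG*R.from_euler('z',180,degrees=True)
delta(n2w([80,-6,26.5+38+80]),m)
delta(n2w([80,-6,26.5+38+35]),m);print(manip.state()['joints'].round(2))"
```

```text
t 18.5 at [ 0.5277 -0.1152  0.2208] turn [ 0.1  -0.28  0.21] shift cm [ 0.25 -0.28 -0.91] len 1.0 0.4 w 15.9 ff 30.0 F [-0.6  0.2 -3.6]
t 18.5 at [ 0.5277 -0.1152  0.2208] turn [ 0.1  -0.28  0.21] shift cm [ 2.36 -0.22 -4.89] len 5.4 0.4 w 15.9 ff 30.0 F [-0.6  0.2 -3.6]
[ 0.2  -0.09 -0.77  0.2  -0.43  0.43]
```

```bash
python3 -m inch '[{"ax":0.1,"ay":-0.28,"az":0.2,"tx":0.5,"ty":-0.22,"tz":-1.2,"gripper":-1},{"ax":0,"ay":0,"az":0,"tx":0.6,"ty":0,"tz":-1.2,"gripper":-1},{"ax":0,"ay":0,"az":0,"tx":0.6,"ty":0,"tz":-1.2,"gripper":-1},{"ax":0,"ay":0,"az":0,"tx":0.6,"ty":0,"tz":-1.2,"gripper":-1},{"ax":0,"ay":0,"az":0,"tx":0,"ty":0,"tz":0,"gripper":-1},{"ax":0,"ay":0,"az":0,"tx":0,"ty":0,"tz":0,"gripper":-1}]' >/dev/null
python3 - <<'E'
from go import *
m=JIG*R.from_euler('z',180,degrees=True)
delta(n2w([80,-6,26.5+38+35]),m)
s=manip.state();T=R.from_rotvec(s['eef_rot']);off=T*R.from_euler('z',180,degrees=True)
c=s['eef_pos']+T.apply([0,0,.0383])
print("plate in nest",(N.inv().apply(c-O)*1e3).round(1))
Pl=T*R.from_euler('x',180,degrees=True)  # x flips with y/z
Pl=R.from_matrix(np.c_[-T.apply([1,0,0])*0+np.cross(-T.apply([0,1,0]),-T.apply([0,0,1])),-T.apply([0,1,0]),-T.apply([0,0,1])])
im=[]
for n,x0,y0 in(("top",240,165),("scene",235,160)):
    d=shot(n,"7");k=cv2.resize(d["img"][y0:y0+100,x0:x0+100,::-1],(400,400),interpolation=cv2.INTER_CUBIC)
    f=lambda p:tuple(int(v) for v in ((proj(d,p)-[x0-.4,y0-.4])*4))
    for q in((-75,-36),(75,-36),(75,36),(-75,36)): cv2.circle(k,f(c+Pl.apply([q[0]/1e3,q[1]/1e3,.012])),2,(0,0,255),-1)
    for q in((35,-22,52.5),(125,-22,52.5)): cv2.circle(k,f(n2w(q)),2,(0,255,0),-1)
    im.append(k)
cv2.imwrite("pics/c7.png",np.hstack(im))
E
```

```text
t 19.1 at [ 0.5526 -0.1151  0.1744] turn [ 0.01  0.08 -0.15] shift cm [-0.13 -0.23 -0.25] len 0.4 0.2 w 15.8 ff 30.0 F [ 0.7  0.4 -4.4]
plate in nest [80.  -2.6 62.7]
```

View pics/c7.png

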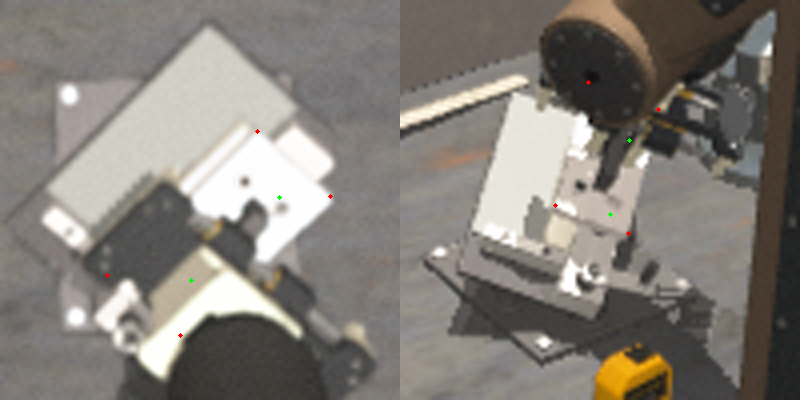

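The plate's visible corners at (257,130) and (328,197) agree with the predicted ones, so the model holds. The plate needs -3.4 mm in nest y, then it can go down onto the noses.

```bash
python3 -m inch '[{"ax":0,"ay":0.08,"az":-0.15,"tx":-0.21,"ty":-0.24,"tz":-0.11,"gripper":-1},{"ax":0,"ay":0,"az":0,"tx":0,"ty":0,"tz":0,"gripper":-1},{"ax":0,"ay":0,"az":0,"tx":0.19,"ty":0,"tz":-0.35,"gripper":-1},{"ax":0,"ay":0,"az":0,"tx":0.19,"ty":0,"tz":-0.35,"gripper":-1},{"ax":0,"ay":0,"az":0,"tx":0.14,"ty":0,"tz":-0.27,"gripper":-1},{"ax":0,"ay":0,"az":0,"tx":0,"ty":0,"tz":0,"gripper":-1}]' >/dev/null
cat >> go.py <<'E'
M=JIG*R.from_euler('z',180,degrees=True)
def plate(z):
    s=manip.state();c=s['eef_pos']+R.from_rotvec(s['eef_rot']).apply([0,0,.0383])
    print("plate in nest",(N.inv().apply(c-O)*1e3).round(1),"F nest",N.inv().apply(s["wrist_force"]).round(1),"tq",s["ft_torque"].round(2));delta(n2w([80,-6,z+38.3]),M)
E
python3 -c "
from go import *
plate(45)"
```

```text
plate in nest [80.7 -5.6 51.5] F nest [-0.8 -1.3 -3.5] tq [-0.08  2.5  -0.02]
t 19.8 at [ 0.5565 -0.1175  0.1637] turn [-0.    0.09 -0.01] shift cm [ 0.24  0.03 -0.61] len 0.7 0.1 w 16.2 ff 30.0 F [ 0.3 -0.3 -3.8]
```

```bash
python3 -m inch '[{"ax":0,"ay":0,"az":0,"tx":0.1,"ty":0.03,"tz":-0.22,"gripper":-1},{"ax":0,"ay":0,"az":0,"tx":0.1,"ty":0,"tz":-0.2,"gripper":-1},{"ax":0,"ay":0,"az":0,"tx":0.1,"ty":0,"tz":-0.2,"gripper":-1},{"ax":0,"ay":0,"az":0,"tx":0,"ty":0,"tz":0,"gripper":-1}]' >/dev/null
python3 -c "
from go import *
plate(38)"
```

```text
plate in nest [80.5 -5.4 44.9] F nest [-1.4 -1.  -3. ] tq [-0.1   2.47  0.02]
t 20.2 at [ 0.5595 -0.1171  0.1578] turn [-0.01  0.13 -0.02] shift cm [ 0.26  0.   -0.64] len 0.7 0.1 w 15.8 ff 30.0 F [-0.1  0.3 -3.4]
```

```bash
python3 -m inch '[{"ax":0,"ay":0.1,"az":0,"tx":0.08,"ty":0,"tz":-0.2,"gripper":-1},{"ax":0,"ay":0,"az":0,"tx":0.09,"ty":0,"tz":-0.22,"gripper":-1},{"ax":0,"ay":0,"az":0,"tx":0.09,"ty":0,"tz":-0.22,"gripper":-1},{"ax":0,"ay":0,"az":0,"tx":0,"ty":0,"tz":0,"gripper":-1}]' >/dev/null
python3 -c "
from go import *
plate(30)"
```

```text
plate in nest [80.4 -5.3 38.1] F nest [-1.2 -0.4 -3.3] tq [0.08 1.83 0.05]
t 20.6 at [ 0.5627 -0.1169  0.1519] turn [-0.02  0.1  -0.04] shift cm [ 0.32 -0.01 -0.75] len 0.8 0.1 w 15.8 ff 30.0 F [ 0.5  0.6 -3.5]
```

```bash
python3 -m inch '[{"ax":0,"ay":0.1,"az":0,"tx":0.08,"ty":-0.01,"tz":-0.2,"gripper":-1},{"ax":0,"ay":0,"az":0,"tx":0.08,"ty":0,"tz":-0.19,"gripper":-1},{"ax":0,"ay":0,"az":0,"tx":0.08,"ty":0,"tz":-0.18,"gripper":-1},{"ax":0,"ay":0,"az":0,"tx":0.08,"ty":0,"tz":-0.16,"gripper":-1},{"ax":0,"ay":0,"az":0,"tx":0,"ty":0,"tz":0,"gripper":-1}]' >/dev/null
python3 -c "
from go import *
plate(26.5)"
```

```text
plate in nest [80.4 -5.4 30.3] F nest [ 1.3  2.8 -4.4] tq [0.43 0.68 0.23]
t 21.1 at [ 0.5663 -0.1169  0.1449] turn [-0.03  0.05 -0.06] shift cm [ 0.12 -0.01 -0.37] len 0.4 0.1 w 16.0 ff 30.0 F [ 4.6  1.2 -2.5]
```

```bash
python3 -m inch '[{"ax":0,"ay":0,"az":0,"tx":0.07,"ty":0.02,"tz":-0.09,"gripper":-1},{"ax":0,"ay":0,"az":0,"tx":0.05,"ty":0,"tz":-0.1,"gripper":-1},{"ax":0,"ay":0,"az":0,"tx":0.05,"ty":0,"tz":-0.1,"gripper":-1},{"ax":0,"ay":0,"az":0,"tx":0,"ty":0,"tz":0,"gripper":-1}]' >/dev/null
python3 -c "
from go import *
plate(26.5)"
```

```text
plate in nest [80.5 -5.2 28.5] F nest [-7.4  3.7 21.6] tq [2.  2.7 1.2]
t 21.5 at [ 0.5673 -0.1168  0.1434] turn [-0.02  0.13 -0.06] shift cm [ 0.02 -0.02 -0.21] len 0.2 0.1 w 15.6 ff 30.0 F [-12.5   7.6  17.9]
```

The plate is seated: about 25 N along nest z, with the same 2 mm height bias the bar showed. I'll release and withdraw along the normal.

```bash
python3 -m inch '[{"ax":0,"ay":0,"az":0,"tx":0,"ty":0,"tz":0,"gripper":0},{"ax":0,"ay":0,"az":0,"tx":0,"ty":0,"tz":0,"gripper":0},{"ax":0,"ay":0,"az":0,"tx":0,"ty":0,"tz":0,"gripper":0},{"ax":0,"ay":0,"az":0,"tx":0,"ty":0,"tz":0,"gripper":0},{"ax":0,"ay":0,"az":0,"tx":-0.5,"ty":0,"tz":0.9,"gripper":0},{"ax":0,"ay":0,"az":0,"tx":-1.4,"ty":0,"tz":2.6,"gripper":0},{"ax":0,"ay":0,"az":0,"tx":-1.4,"ty":0,"tz":2.6,"gripper":0},{"ax":0,"ay":0,"az":0,"tx":-1.4,"ty":0,"tz":2.6,"gripper":0},{"ax":0,"ay":0,"az":0,"tx":-1.4,"ty":0,"tz":2.6,"gripper":-1},{"ax":0,"ay":0,"az":0,"tx":0,"ty":0,"tz":1,"gripper":-1},{"ax":0,"ay":0,"az":0,"tx":0,"ty":0,"tz":0,"gripper":-1},{"ax":0,"ay":0,"az":0,"tx":0,"ty":0,"tz":0,"gripper":-1},{"ax":0,"ay":0,"az":0,"tx":0,"ty":0,"tz":0,"gripper":-1}]' >/dev/null
python3 - <<'E'
from go import *
t=shot("top","8");s=shot("scene","8")
# plate home corners & colours: project top face corners, test bright inside/outside
for q in((155,30,38.5),(155,-42,38.5),(5,30,38.5),(5,-42,38.5)):
    print(q,proj(t,n2w(q)).round(1),proj(s,n2w(q)).round(1))
for p in([-30,-70,65.5],): print("stub",proj(t,n2w(p)).round(1),n2w(p))
s0=manip.state();print("tcp nest",(N.inv().apply(s0['eef_pos']-O)*1e3).round(1),s0["width"],s0["joints"].round(2))
E
```

```text
(155, 30, 38.5) [303.7 193.3] [279.6 186. ]
(155, -42, 38.5) [321.4 209.3] [296.9 192.6]
(5, 30, 38.5) [267.2 228.4] [271.2 216.5]
(5, -42, 38.5) [284.9 243.2] [289.3 223.3]
stub [284. 261.] [ 0.45825669 -0.08495021  0.08447763]
tcp nest [ 80.8  -3.  201.2] 0.030720087724963607 [ 0.21 -0.18 -0.72  0.16 -0.56  0.47]
```

Run:
```python
from go import *
t=load("top8")
g=cv2.cvtColor(t["img"],cv2.COLOR_RGB2HSV);m=((g[...,0]>15)&(g[...,0]<32)&(g[...,1]>140)&(g[...,2]>100)).astype(np.uint8);m[:260]=0;m[:,:230]=0;m[300:]=0;m[:,300:]=0
ys,xs=np.nonzero(m);print("tape",xs.min(),xs.max(),ys.min(),ys.max(),onz(t,xs.min(),ys.min(),.06).round(3),onz(t,xs.max(),ys.max(),.06).round(3))
delta(n2w([-50,-74,145]),M);delta(n2w([-50,-74,88]),M)
```

```text
tape 254 276 274 287 [0.421 0.005 0.06 ] [ 0.38 -0.06  0.06]
t 22.9 at [ 0.5059 -0.1171  0.263 ] turn [ 0.01 -0.2  -0.  ] shift cm [-10.     4.24 -11.62] len 15.9 0.2 w 2.7 ff 0.0 F [0.1 0.3 0.6]
t 22.9 at [ 0.5059 -0.1171  0.263 ] turn [ 0.01 -0.2  -0.  ] shift cm [ -7.33   4.31 -16.65] len 18.7 0.2 w 2.7 ff 0.0 F [0.1 0.3 0.6]
```

```bash
python3 -m inch '[{"ax":0,"ay":-0.2,"az":0,"tx":-1.7,"ty":0.7,"tz":-1.9,"gripper":-1},{"ax":0,"ay":0,"az":0,"tx":-1.7,"ty":0.7,"tz":-1.9,"gripper":-1},{"ax":0,"ay":0,"az":0,"tx":-1.7,"ty":0.7,"tz":-1.9,"gripper":-1},{"ax":0,"ay":0,"az":0,"tx":-1.7,"ty":0.7,"tz":-1.9,"gripper":-1},{"ax":0,"ay":0,"az":0,"tx":-1.7,"ty":0.7,"tz":-1.9,"gripper":-1},{"ax":0,"ay":0,"az":0,"tx":-1.6,"ty":0.7,"tz":-2,"gripper":-1},{"ax":0,"ay":0,"az":0,"tx":0,"ty":0,"tz":0,"gripper":-1},{"ax":0,"ay":0,"az":0,"tx":0,"ty":0,"tz":0,"gripper":-1}]' >/dev/null
python3 -c "
from go import *
delta(n2w([-50,-74,145]),M);delta(n2w([-50,-74,88]),M);print(manip.state()['joints'].round(2))
print((N.inv().apply(manip.state()['eef_pos']-O)*1e3).round(1))"
```

```text
t 23.7 at [ 0.4211 -0.0934  0.1718] turn [-1.83 -1.9  -1.02] shift cm [-1.52  1.87 -2.5 ] len 3.5 2.8 w 0.7 ff 0.0 F [-0.5 -0.1 -0.2]
t 23.7 at [ 0.4211 -0.0934  0.1718] turn [-1.83 -1.9  -1.02] shift cm [ 1.15  1.94 -7.53] len 7.9 2.8 w 0.7 ff 0.0 F [-0.5 -0.1 -0.2]
[ 0.31 -0.25 -1.02  0.24 -0.37  0.28]
[-19.1 -69.4 160.2]
```

With the tool tilted this close in, joint 3 reaches its limit (-1.02). In world coordinates the stub sweeps almost straight along +x, from (.458,-.085) to (.518,-.085), while rising. So I'll use a vertical tool and push along +x from the robot's side.

Run:
```python
from go import *
for a in(0,25,45,65,90):
    b=np.radians(a); q=[-30+48*np.sin(b),-22-48*np.cos(b)]
    print(a,"stub top",n2w(q+[80.5]).round(4),"arm top",n2w(q+[47.5]).round(4))
delta([.424,-.09,.17],down(-90))
```

```text
0 stub top [ 0.4512 -0.0851  0.0977] arm top [ 0.4667 -0.0847  0.0686]
25 stub top [ 0.4668 -0.0962  0.1058] arm top [ 0.4823 -0.0958  0.0767]
45 stub top [ 0.4813 -0.0991  0.1135] arm top [ 0.4968 -0.0986  0.0844]
65 stub top [ 0.4958 -0.0961  0.1212] arm top [ 0.5113 -0.0957  0.0921]
90 stub top [ 0.5112 -0.0849  0.1296] arm top [ 0.5266 -0.0844  0.1004]
t 23.7 at [ 0.4211 -0.0934  0.1718] turn [-12.78  23.62  43.25] shift cm [ 0.29  0.34 -0.18] len 0.5 50.9 w 0.7 ff 0.0 F [-0.5 -0.1 -0.2]
```

```bash
python3 -m inch '[{"ax":-1.6,"ay":2.95,"az":5.4,"tx":0,"ty":0,"tz":0.3,"gripper":-1},{"ax":-1.6,"ay":2.95,"az":5.4,"tx":0,"ty":0,"tz":0,"gripper":-1},{"ax":-1.6,"ay":2.95,"az":5.4,"tx":0,"ty":0,"tz":0,"gripper":-1},{"ax":-1.6,"ay":2.95,"az":5.4,"tx":0,"ty":0,"tz":0,"gripper":-1},{"ax":-1.6,"ay":2.95,"az":5.4,"tx":0,"ty":0,"tz":0,"gripper":-1},{"ax":-1.6,"ay":2.95,"az":5.4,"tx":0,"ty":0,"tz":0,"gripper":-1},{"ax":-1.6,"ay":2.95,"az":5.4,"tx":0,"ty":0,"tz":0,"gripper":-1},{"ax":-1.6,"ay":2.95,"az":5.4,"tx":0,"ty":0,"tz":0,"gripper":-1},{"ax":0,"ay":0,"az":0,"tx":0,"ty":0,"tz":0,"gripper":-1},{"ax":0,"ay":0,"az":0,"tx":0,"ty":0,"tz":0,"gripper":-1}]' >/dev/null
python3 -c "
from go import *
delta([.424,-.09,.102],down(-90));print(manip.state()['joints'].round(2))"
```

```text
t 24.7 at [ 0.4211 -0.0942  0.1742] turn [-0.11  0.43  0.82] shift cm [ 0.29  0.42 -7.22] len 7.2 0.9 w 0.7 ff 0.0 F [-0.5 -1.1  0.8]
[ 0.24  0.01 -0.61  0.   -0.95  1.32]
```

```bash
python3 -m inch '[{"ax":0,"ay":0.4,"az":0.8,"tx":0.1,"ty":0.3,"tz":-2,"gripper":-1},{"ax":0,"ay":0,"az":0,"tx":0,"ty":0,"tz":-2,"gripper":-1},{"ax":0,"ay":0,"az":0,"tx":0,"ty":0,"tz":-2,"gripper":-1},{"ax":0,"ay":0,"az":0,"tx":0,"ty":0,"tz":-1.2,"gripper":-1},{"ax":0,"ay":0,"az":0,"tx":0,"ty":0,"tz":0,"gripper":-1},{"ax":0,"ay":0,"az":0,"tx":0,"ty":0,"tz":0,"gripper":-1}]' >/dev/null
python3 -c "
from go import *
delta([.434,-.091,.103],down(-90))"
```

```text
t 25.3 at [ 0.4218 -0.0913  0.103 ] turn [-0.13  0.07 -0.04] shift cm [ 1.22  0.03 -0.  ] len 1.2 0.1 w 0.5 ff 0.0 F [0.2 0.2 0.4]
```

```bash
python3 -m inch '[{"ax":0,"ay":0,"az":0,"tx":0.5,"ty":0,"tz":0,"gripper":-1},{"ax":0,"ay":0,"az":0,"tx":0.5,"ty":0,"tz":0,"gripper":-1},{"ax":0,"ay":0,"az":0,"tx":0.4,"ty":-0.1,"tz":0.1,"gripper":-1},{"ax":0,"ay":0,"az":0,"tx":0.5,"ty":-0.1,"tz":0.27,"gripper":-1},{"ax":0,"ay":0,"az":0,"tx":0.5,"ty":-0.1,"tz":0.27,"gripper":-1},{"ax":0,"ay":0,"az":0,"tx":0.5,"ty":0,"tz":0.27,"gripper":-1},{"ax":0,"ay":0,"az":0,"tx":0.5,"ty":0,"tz":0.27,"gripper":-1},{"ax":0,"ay":0,"az":0,"tx":0.5,"ty":0,"tz":0.27,"gripper":-1},{"ax":0,"ay":0,"az":0,"tx":0,"ty":0,"tz":0,"gripper":-1}]' >/dev/null
python3 -c "
from go import *
delta([.494,-.091,.134],down(-90))"
```

```text
t 26.2 at [ 0.4607 -0.0949  0.1173] turn [-0.06 -0.07 -0.1 ] shift cm [3.33 0.39 1.67] len 3.7 0.1 w 0.3 ff 2.4 F [-4.2 -5.1  1.3]
```

```bash
python3 -m inch '[{"ax":0,"ay":0,"az":0,"tx":0.5,"ty":0.05,"tz":0.26,"gripper":-1},{"ax":0,"ay":0,"az":0,"tx":0.5,"ty":0.05,"tz":0.26,"gripper":-1},{"ax":0,"ay":0,"az":0,"tx":0.5,"ty":0.1,"tz":0.26,"gripper":-1},{"ax":0,"ay":0,"az":0,"tx":0.5,"ty":0.1,"tz":0.26,"gripper":-1},{"ax":0,"ay":0,"az":0,"tx":0.5,"ty":0.1,"tz":0.26,"gripper":-1},{"ax":0,"ay":0,"az":0,"tx":0.5,"ty":0,"tz":0.26,"gripper":-1},{"ax":0,"ay":0,"az":0,"tx":0,"ty":0,"tz":0,"gripper":-1}]' >/dev/null
python3 - <<'E'
from go import *
delta([.494,-.091,.134],down(-90))
im=[]
for n,x0,y0 in(("top",240,165),("scene",235,175)):
    d=shot(n,"9");im.append(cv2.resize(d["img"][y0:y0+100,x0:x0+100,::-1],(400,400),interpolation=cv2.INTER_CUBIC))
cv2.imwrite("pics/c9.png",np.hstack(im))
E
```

```text
t 26.9 at [ 0.4918 -0.0895  0.1329] turn [-0.17  0.08 -0.12] shift cm [ 0.22 -0.15  0.11] len 0.3 0.2 w 0.4 ff 0.8 F [-1.8  1.   0.4]
```

```bash
python3 -m inch '[{"ax":0,"ay":0,"az":0,"tx":0.3,"ty":0.1,"tz":0.1,"gripper":-1},{"ax":0,"ay":0,"az":0,"tx":0.2,"ty":0.1,"tz":0.1,"gripper":-1},{"ax":0,"ay":0,"az":0,"tx":0,"ty":0,"tz":0,"gripper":-1}]' >/dev/null
python3 -c "
from go import *
delta([.494,-.091,.134],down(-90))"
```

```text
t 27.3 at [ 0.4954 -0.0878  0.1345] turn [-0.16 -0.05 -0.09] shift cm [-0.14 -0.32 -0.05] len 0.4 0.2 w 0.4 ff 2.2 F [-3.8  2.9  0.7]
```

```bash
python3 -m inch '[{"ax":0,"ay":0,"az":0,"tx":0.2,"ty":0.1,"tz":0.1,"gripper":-1},{"ax":0,"ay":0,"az":0,"tx":0.2,"ty":0.1,"tz":0.1,"gripper":-1},{"ax":0,"ay":0,"az":0,"tx":0,"ty":0,"tz":0,"gripper":-1}]' >/dev/null
python3 -c "
from go import *
delta([.494,-.091,.134],down(-90))"
```

```text
t 27.6 at [ 0.4982 -0.0856  0.1359] turn [-0.18 -0.17 -0.07] shift cm [-0.42 -0.54 -0.19] len 0.7 0.3 w 0.4 ff 3.7 F [-7.2  5.3 -0.1]
```

The force is rising, so the keeper is probably at its stop. I'll back off and check.

```bash
python3 -m inch '[{"ax":0,"ay":0,"az":0,"tx":-0.5,"ty":-0.2,"tz":0,"gripper":-1},{"ax":0,"ay":0,"az":0,"tx":-2,"ty":0,"tz":0,"gripper":-1},{"ax":0,"ay":0,"az":0,"tx":-2,"ty":0,"tz":2,"gripper":-1},{"ax":0,"ay":0,"az":0,"tx":0,"ty":0,"tz":3,"gripper":-1},{"ax":0,"ay":0,"az":0,"tx":0,"ty":-3,"tz":3,"gripper":-1},{"ax":0,"ay":0,"az":0,"tx":0,"ty":-4,"tz":2,"gripper":-1},{"ax":0,"ay":0,"az":0,"tx":0,"ty":-4,"tz":0,"gripper":-1},{"ax":0,"ay":0,"az":0,"tx":0,"ty":-4,"tz":0,"gripper":-1},{"ax":0,"ay":0,"az":0,"tx":0,"ty":-4,"tz":0,"gripper":-1},{"ax":0,"ay":0,"az":0,"tx":0,"ty":-4,"tz":0,"gripper":-1},{"ax":0,"ay":0,"az":0,"tx":0,"ty":-4,"tz":0,"gripper":-1},{"ax":0,"ay":0,"az":0,"tx":0,"ty":-4,"tz":0,"gripper":-1},{"ax":0,"ay":0,"az":0,"tx":0,"ty":0,"tz":0,"gripper":-1}]' >/dev/null
python3 - <<'E'
from go import *
delta([.5,-.3,.2])
t=shot("top","10");s=shot("scene","10");t0=load("top0");s0=load("scene0")
def px(d,q):
    u,v=proj(d,n2w(q)).round().astype(int);return d["img"][v,u].tolist()
print("sample along keeper circle: r=40,z=47.5 (top now / start ; scene now / start)")
for a in(0,30,60,75,90,105):
    b=np.radians(a);q=[-30+38*np.sin(b),-22-38*np.cos(b),47.5];print(a,px(t,q),px(t0,q),px(s,q),px(s0,q))
g=cv2.cvtColor(t["img"],cv2.COLOR_RGB2HSV)
print("stub px by angle",[(a,proj(t,n2w([-30+48*np.sin(np.radians(a)),-22-48*np.cos(np.radians(a)),80.5])).round(1).tolist()) for a in(0,75,90)])
v=g[...,2];print(v[222:262:2,262:306:2])
# plate corners: far edges
for q in((155,30,38.5),(155,-42,38.5),(5,30,38.5),(5,-42,38.5)): print(q,proj(t,n2w(q)).round(1))
E
```

```text
t 28.9 at [ 0.4549 -0.4025  0.2363] turn [0. 0. 0.] shift cm [ 4.51 10.25 -3.63] len 11.8 0.0 w 0.5 ff 0.0 F [ 0.9  0.7 -0.9]
sample along keeper circle: r=40,z=47.5 (top now / start ; scene now / start)
0 [94, 92, 92] [250, 246, 242] [72, 68, 68] [252, 249, 244]
30 [93, 88, 90] [158, 152, 146] [65, 61, 59] [163, 156, 147]
60 [152, 144, 140] [173, 160, 157] [124, 124, 119] [69, 65, 64]
75 [107, 102, 99] [253, 250, 247] [255, 255, 255] [254, 252, 250]
90 [247, 241, 235] [253, 252, 250] [254, 253, 251] [255, 254, 252]
105 [247, 247, 245] [254, 253, 251] [255, 254, 254] [255, 254, 254]
stub px by angle [(0, [284.2, 263.7]), (75, [286.6, 246.1]), (90, [283.8, 243.1])]
[[186 202 215 213 202 185 235 255 255 255 255 255 255 255 252 114 127 135
   92 123 204 229]
 [247 200 195 194 183 236 255 254 253 253 255 255 255 252 115 123 141 121
  121 213 228 232]
 [255 252 196 181 236 255 255 250 202 233 255 251 134 104 123 139 138 136
  204 229 229 198]
 [255 255 253 232 255 255 255 254 239 249 255 100  87 128 135 131 143 212
  230 230 195  97]
 [203 255 232 238 255 255 254 255 255 255 254  90 132 1
[... 851 characters left out ...]
  80
   80  83  80  68]
 [139 140 143 185 213 142 232 195 136 138 116  87 123  88  87  83  81  78
   85  86  78  66]
 [134 133 136 136 163 204 181 130 135 135 113 100 117  85  87  82  85  85
   86  83  68  72]
 [126 126 126 125 119 116 120 122 130 129  88 104  88  88  80  80  81  80
   80  75  64  67]
 [129 132 128 131 131 127 132 125 122 119  92 106  82  83  82  82  79  82
   86  74  68  64]
 [134 131 133 128 137 131 129 127 121 105 124  94  90  82  82  80  82  83
   80  71  62  73]
 [134 136 137 130 136 142 139 137 123  87 121  83  84  78  84  82  82  83
   81  65  64  68]]
(155, 30, 38.5) [303.7 193.3]
(155, -42, 38.5) [321.4 209.3]
(5, 30, 38.5) [267.2 228.4]
(5, -42, 38.5) [284.9 243.2]
```

The keeper has left its open position. Its stub now shows at top pixel (284,240), where the 90° position predicts (284,243), and the arm is white at 90–105° and gone at 75°. It also swung over the plate's end with its 2 mm clearance, so the plate is down. Handing in.

```bash
python3 -c "
from station import manip
print(manip.sign_off())"
```

```text
the job is handed in; nothing more can be done
None
```

I handed the job in at about 29 s of the 72 s allowed; the hand-in reported no verdict. The bar slid home by itself, the drill plate is seated over both pins, the keeper is closed, and I didn't touch the can, tape roll or tape measure. The bar was confirmed by eye, the plate by contact force and the keeper by pixel samples.

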